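Unhook a dried slide carrier and feed it to the slide reader

ROBOT

A 6-joint arm with a two-finger parallel gripper is mounted at the origin on a cart in front of the work surface, level with it; the furniture and walls round the work are solid. World frame = base frame: x ahead of the robot, y to its left, z up, the work surface at z = 0. Lengths are in m, angles in rad, forces in N, time in s.
With the tool pointing down it reaches from about 0.3 to 0.75 m from the base axis. Payload 8.5 kg.
Tool frame: the origin (TCP) lies at the very end of the fingers, on their centre line; the grasp point (between the pads) lies 19 mm behind it; z points along the fingers, y is the line along which they close (so a half turn about z gives the same grasp; the last joint's range is limited). The gripper opens to 88 mm and grips with 3 to 60 N. Pads are 18 mm wide; open, the fingers measure 123 mm over their backs; the gripper's body (75 mm by 187 mm) begins 45 mm behind the grasp point.
Start: joints at [1.056, 0.381, 1.297, -0, 1.464, -0.215], TCP at [0.162, 0.525, 0.239] pointing down, gripper open.
Joint ranges: [-3.11, 3.11], [-0.89, 2.33], [0.22, 2.48], [-1.42, 4.56], [0.17, 2.85], [-2.88, 2.88]. Speed limits (rad/s): [2.39, 2.39, 3.14, 3.14, 3.14, 3.14].

INTERFACE

Orientations are given as a unit quaternion [x, y, z, w].
In Python, from plant import bot, cams gives the robot as it stands.
- The arm moves only by the tool jog_arm, never from a script. Its argument "targets" is text: rows parted by semicolons, each of 7 numbers parted by spaces: the shift along the tool's x, y, z in cm, then the turn, a rotation vector about the tool's x, y, z in rad, then the finger opening in cm, from 0 to 8.81. In form: x y z wx wy wz claw; .... A call has exactly 10 rows; each row is the pose to reach, as a shift and turn from the pose commanded when the call began, along the tool's axes at that moment; what a row does not reach only later rows make up. A row lasts 1/8 s, in which the tool goes at most 62.5 mm and 10.7 degrees, less where a joint would pass 70% of its speed; a pose out of reach is approached as far as the arm can. A call with a gripper value outside its range is refused whole. The fingers move at their own pace and stop on an object; the grip force is fixed at half the most. Time passes only in rows, so rows that repeat a pose let the fingers close, or fill a call up. It gives the time, the measured TCP pose, the force, the opening and the grip force at its end, in the units of the state.
- bot.observe(): the state, without advancing time (a new reading comes with each control period).
- cams.capture(name): name is "scene" or "top" or "wrist"; returns a dict with "frame" (420x560x3 uint8, blue, green, red), "mtx" (3x3 intrinsics, pixels), "T" (4x4, takes a point from camera to world coordinates). Camera axes: x right, y down, z forward; pixel columns grow to the right and rows downward; lengths in m; the calibration is good to about 2 mm. The wrist camera is an equidistant fisheye: a pixel r from the principal point sees the ray r / f radians off the axis. A picture is of the moment at which its call begins. There is no depth.
- bot.hand_in(): hands the job in; it is judged then, once.
The state is a dict: "t": time; "qpos": joint angles; "qvel": joint speeds; "joint_efforts": joint torques, N m; "tcp_pos": TCP position; "eef_rot": TCP orientation; "ft_force": force on the tool from outside, world axes, zero at the start; "wrist_torque": the same for the moment, N m; "width": finger opening in m; "grip_force": force on a finger pad.
Only numpy, scipy, OpenCV 4.12 (cv2) and the standard library are available. Lean on these libraries where they do the work, as an engineer would, in place of code of your own. Each camera call takes 0.05 s, during which the arm holds its last target. There are 200 camera calls.

TASK

Take the slide carrier off the drying peg, lifting it clear of the peg's upturned tip, stand it on its plain bottom edge in the open upper part of the slide reader's feed chute, slot upwards, and let go of it there. Then push it gently down the chute until it rests against the hanging gate with the gate swung fully back on its stop. Do not drop the carrier or wrench the peg or chute, and leave the jar, the dish and the bottle in their places.

Things in the scene. Friction and masses are not known exactly. Their poses are not given: they have to be found in the camera images.
- carrier: Slide carrier: bare aluminium plate 100 wide, 100 tall, 8 thick (mm), 0.1-0.2 kg, hanging on the peg by its slot. Origin: middle of the bottom edge; z up, y along the width, x through the thickness, same directions as the stand's. Slot 16 wide, 27 tall, mid-width, 63 to 90 mm up, its rims rounded. Below it two slide windows 74 x 19, centred 17.5 and 43.5 up; solid beside the slot.
- stand: Drying stand, fixed. Grey base 12 mm high, x -103 to 33, y +-75 mm; upright rod 11 mm thick on the origin, top at z 174; clamp block 22 mm wide, z 124 to 168, front at x -14. Origin: on the worktop under the rod; z up. Its steel peg points along -x. The carrier hangs near x -70, clear of rod and clamp. Microscopes 0.25 and 0.36 m tall fill x > 0.48 m between stand and chute.
- peg_mid (a point): Point on the peg's axis near where the carrier hangs, 70 mm in front of the rod, 150 mm up (fixed). Peg 6 mm thick, ending 78 mm beyond this point; its last 12 mm turn up, the tip 15 mm above the peg's top side. It is clamped stiffly, rising outward through this point at an unknown 0 to 0.25 rad, not reported. The carrier lifts 20 or 21 mm until the slot's lower edge meets the peg.
- chute: Feed chute, fixed: straight steel channel 320 mm long, falling at 0.21 rad to the white reader box. Origin: on the channel floor, mid-length, mid-width; x downhill along the floor, y level, z square to the floor. Channel 13 mm wide; walls 37 mm high, their lips flare to 44 mm high, 32 mm wide over all. Floor open from x -160 to the gate. Friction holds the carrier on the slope; 1 to 2 N push it.
- gate (a joint): Swing of the dark gate that hangs in a bracket over the chute, rad: 0 free, growing downhill, 0.20 on its hard stop (roller 14 mm on). Its spring gives under 0.4 N. Roller 49 to 61 mm above the floor; its uphill face at rest is somewhere from chute x +30 to +90 mm: the bracket is clamped at a place not reported. Bracket 58 wide, 142 high, its uphill side 5 mm before that face.
- specimen_jar: Bystander: squat white jar with a white lid, 56 x 52 x 78 mm, loose; origin under its middle.
- petri_dish: Bystander: clear lidded dish of sand, 90 mm across, 15 mm high, loose; origin under its middle.
- sample_bottle: Bystander: white bottle with a blue cap, 58 mm across, 125 mm high, loose; origin under its middle.

How it is judged:
By the outcome, as a careful person would: the job done as asked, in the order asked, and still so for the second after the job is handed in, with the robot touching nothing.
It also fails if it takes over 72 s, if anything falls off the work surface, if the arm or the gripper's body presses on something with over 40 N, if the wrist force passes 120 N, or if a joint passes its speed limit or range.

## Working session

There is one attempt and no reset: what is moved stays moved. The work goes in short steps, Python scripts to look and compute and a tool call to move; the robot and the scene stay as the last step left them, time stands still between calls to the robot, and variables do not carry over. Pictures are saved under pics/ and viewed, at most 10 in all, crops included, and the job is handed in when it is done.

Besides the shell and the picture viewer there is one more tool, called after ">>>" as name(argument=value, ...) on one line, values as JSON. jog_arm: Moves the arm, as the interface text tells. Its arguments: {"type":"object","properties":{"targets":{"type":"string"}},"required":["targets"]}

```bash
mkdir -p pics; ls
python3 - <<'E'
from plant import bot,cams
import cv2,numpy as np
np.set_printoptions(precision=4,suppress=True)
s=bot.observe();print(s)
for n in ["scene","top","wrist"]:
    c=cams.capture(n);cv2.imwrite(f"pics/{n}0.png",c["frame"]);np.savez(f"pics/{n}0.npz",**c)
    print(n,c["mtx"].tolist());print(c["T"])
E
```

```text
pics
{'t': 0.0, 'qpos': array([ 1.0557,  0.3812,  1.2982, -0.    ,  1.4636, -0.2153]), 'qvel': array([ 0.0016,  0.0006, -0.0004,  0.0001,  0.001 ,  0.0002]), 'joint_efforts': array([ -0.0022, -43.791 , -22.4567,   0.0713,   0.0351,  -0.0001]), 'tcp_pos': array([0.1623, 0.5252, 0.2382]), 'eef_rot': array([ 0.1493,  0.9888, -0.0007, -0.0002]), 'ft_force': array([-0.0642, -0.1472, -0.2573]), 'wrist_torque': array([-0.001 ,  0.0235, -0.0284]), 'grip_force': 0.0, 'width': 0.08813343342006966}
scene [[446.0534769777532, 0.0, 284.7341486259184], [0.0, 446.0534769777532, 206.41373843236684], [0.0, 0.0, 1.0]]
[[ 0.5855 -0.5587  0.5873 -0.2565]
 [-0.8105 -0.3924  0.4348 -0.5756]
 [-0.0125 -0.7307 -0.6826  0.9999]
 [ 0.      0.      0.      1.    ]]
top [[416.87038150973024, 0.0, 280.88231626717226], [0.0, 416.87038150973024, 209.94205391472764], [0.0, 0.0, 1.0]]
[[-0.0198 -0.9891  0.1462  0.3298]
 [-0.9998  0.0198 -0.0016  0.0054]
 [-0.0013 -0.1462 -0.9893  1.2032]
 [ 0.      0.      0.      1.    ]]
wrist [[325.19226210127806, 0.0, 283.87142216188346], [0.0, 325.19226210127806, 209.8115639807331], [0.0, 0.0, 1.0]]
[[ 0.2949  0.9047  0.3075  0.0819]
 [ 0.9555 -0.2788 -0.096   0.5511]
 [-0.0011  0.3222 -0.9467  0.3841]
 [ 0.      0.      0.      1.    ]]
```

View pics/scene0.png

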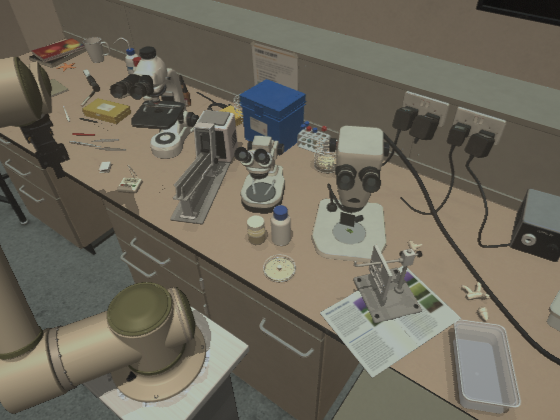

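View pics/top0.png

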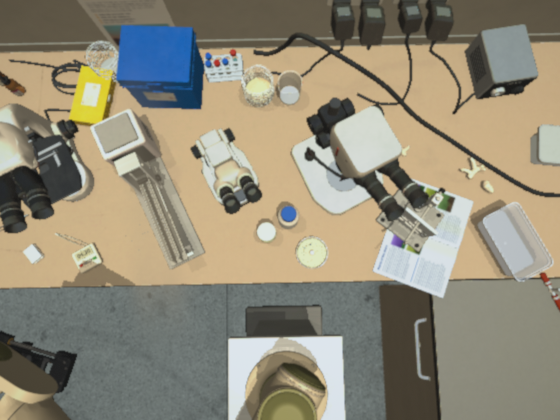

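The scene image shows the carrier at about (378,270) on the stand (390,290), the chute from (195,205) to the reader (215,135), and the jar, bottle and dish near (257,230), (281,226) and (280,268). In the top image the chute runs from (190,250) to (125,140) and the stand is at (412,222).

Run:
```python
import cv2,numpy as np
def crop(n,x,y,w,h):
    f=cv2.imread(f"pics/{n}0.png")[y:y+h,x:x+w]; f=cv2.resize(f,(400,300),interpolation=cv2.INTER_CUBIC)
    for i in range(0,w,10):
        X=int(i*400/w); cv2.line(f,(X,0),(X,6 if (x+i)%50 else 14),(0,0,255),1)
        if (x+i)%20==0: cv2.putText(f,str(x+i),(X,22),0,.35,(0,0,255),1)
    for i in range(0,h,10):
        Y=int(i*300/h); cv2.line(f,(0,Y),(6,Y),(0,0,255),1)
        if (y+i)%20==0: cv2.putText(f,str(y+i),(8,Y+4),0,.35,(0,0,255),1)
    return f
m=np.vstack([np.hstack([crop("scene",340,230,100,75+15),crop("scene",160,100,140,105+20)]),np.hstack([crop("top",370,180,100,75),crop("top",80,150,160,120)])])
cv2.imwrite("pics/m1.png",m)
```

```text
(no output)
```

View pics/m1.png

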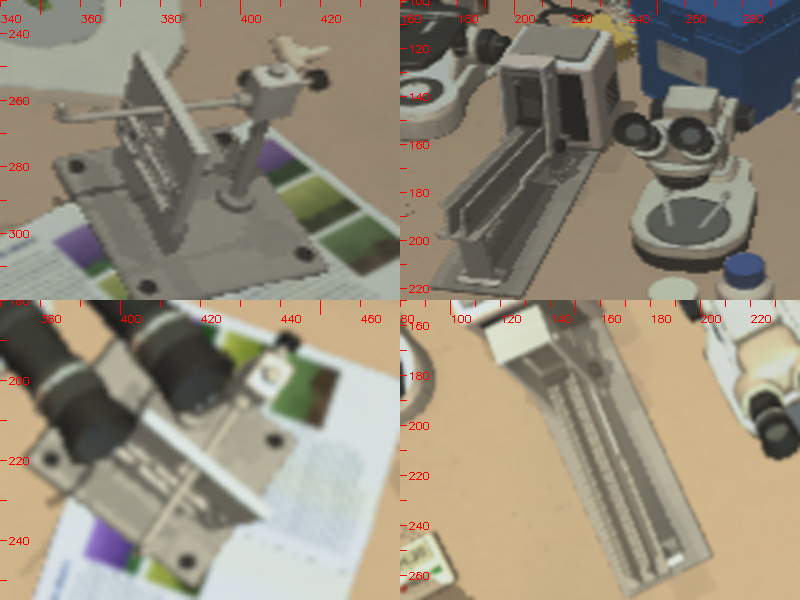

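The crops show the peg's upturned tip near scene (355,263) and the clamp at (402,260). The carrier's top edge runs from scene (374,246) to (392,275), and in top from (406,208) to (436,234). The chute mouth is at scene (175,190) and top (180,260).

```bash
cat > h.py <<'E'
import numpy as np,cv2
np.set_printoptions(precision=4,suppress=True)
def load(n): return dict(np.load(f"pics/{n}.npz"))
def ray(c,p,fish=False):
    K=c["mtx"];v=np.array([(p[0]-K[0,2])/K[0,0],(p[1]-K[1,2])/K[1,1]])
    if fish:
        r=np.linalg.norm(v);d=np.r_[v/r*np.sin(r),np.cos(r)]
    else: d=np.r_[v,1.]
    d=d/np.linalg.norm(d)
    return c["T"][:3,3],c["T"][:3,:3]@d
def plane(r,z): o,d=r; return o+d*(z-o[2])/d[2]
def tri(*rs):
    A=sum(np.eye(3)-np.outer(d,d) for o,d in rs);b=sum((np.eye(3)-np.outer(d,d))@o for o,d in rs)
    p=np.linalg.solve(A,b); return p,max(np.linalg.norm(np.cross(p-o,d)) for o,d in rs)
def proj(c,P,fish=False):
    q=c["T"][:3,:3].T@(np.array(P)-c["T"][:3,3]);K=c["mtx"]
    if fish:
        th=np.arctan2(np.hypot(q[0],q[1]),q[2]);u=q[:2]/np.hypot(q[0],q[1])*th
    else: u=q[:2]/q[2]
    return K[:2,:2]@u+K[:2,2]
E
python3 - <<'E'
from h import *
S,T=load("scene0"),load("top0")
for p in [(358.7,279.5),(395.5,271.4),(415.7,305.9),(377,316)]: print("S hole",plane(ray(S,p),.012))
for p in [(382.5,219.5),(438.7,215),(416.7,245.5)]: print("T hole",plane(ray(T,p),.012))
for n,a,b in [("carTL",(373.7,246.5),(406,208)),("carTR",(391.5,275),(436,234)),("tip",(355.3,264),(406,241)),("pegclamp",(402.5,260),(430,205)),("chL",(173,187.5),(173,262)),("chbase",(0,0),(205,252))]:
    print(n,*tri(ray(S,a),ray(T,b)))
W=load("wrist0")
for P in [(.35,.3,.1),(.45,.35,.1),(.55,.4,.1)]: print(proj(W,P,True),proj(T,P))
E
```

```text
S hole [ 0.4716 -0.2857  0.012 ]
S hole [ 0.5557 -0.3557  0.012 ]
S hole [ 0.4817 -0.4485  0.012 ]
S hole [ 0.396  -0.3806  0.012 ]
T hole [ 0.4721 -0.2883  0.012 ]
T hole [ 0.4819 -0.4509  0.012 ]
T hole [ 0.3955 -0.3816  0.012 ]
carTL [ 0.4806 -0.3108  0.1572] 0.003527731643040945
carTR [ 0.4162 -0.3848  0.1613] 0.00177523279620028
tip [ 0.3968 -0.3035  0.1658] 0.0029190254218195047
pegclamp [ 0.4926 -0.3821  0.1401] 0.0008734237920033283
chL [0.3558 0.2803 0.1483] 0.004186345444789767
chbase [0.2104 0.146  0.764 ] 0.15367676026483393
[163.6736 375.3193] [169.0361 265.9872]
[226.3805 415.2565] [150.9548 228.4236]
[280.1165 443.6213] [133.3416 191.8325]
```

View pics/wrist0.png

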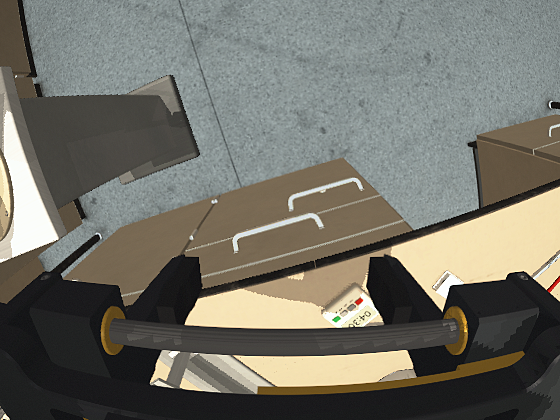

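The wrist view shows only the fingers, the cart front and the worktop edge, with a corner of the chute base at (200,370). I need to know where the microscope's eyepieces are before I approach the stand, and I also need a better peg slope and chute axis.

Run:
```python
from h import *
S,T=load("scene0"),load("top0")
for n,a,b in [("eyeL",(346,180),(393,218)),("eyeR",(373,183),(419,205)),("jar",(257,224),(266,231)),("bottle",(281,211),(288,214))]:
    print(n,*tri(ray(S,a),ray(T,b)))
# enlarge scene stand & chute region as one picture for edges
f=cv2.imread("pics/scene0.png")
def crop(x,y,w,h,W,H):
    g=cv2.resize(f[y:y+h,x:x+w],(W,H),interpolation=cv2.INTER_CUBIC)
    for i in range(0,w,10): cv2.putText(g,str(x+i),(i*W//w,10),0,.35,(0,0,255),1);cv2.line(g,(i*W//w,12),(i*W//w,18),(0,0,255),1)
    for i in range(0,h,10): cv2.putText(g,str(y+i),(0,i*H//h+4),0,.35,(0,0,255),1);cv2.line(g,(24,i*H//h),(30,i*H//h),(0,0,255),1)
    return g
cv2.imwrite("pics/m2.png",np.hstack([crop(165,120,65,100,390,600),crop(345,235,68,100,408,600)]))
```

```text
eyeL [ 0.4362 -0.2277  0.3619] 0.005081885526781307
eyeR [ 0.4615 -0.282   0.362 ] 0.004572055525895363
jar [0.4413 0.0451 0.0615] 0.0007524606574970679
bottle [ 0.4797 -0.0156  0.1179] 0.0011281372078083033
```

View pics/m2.png

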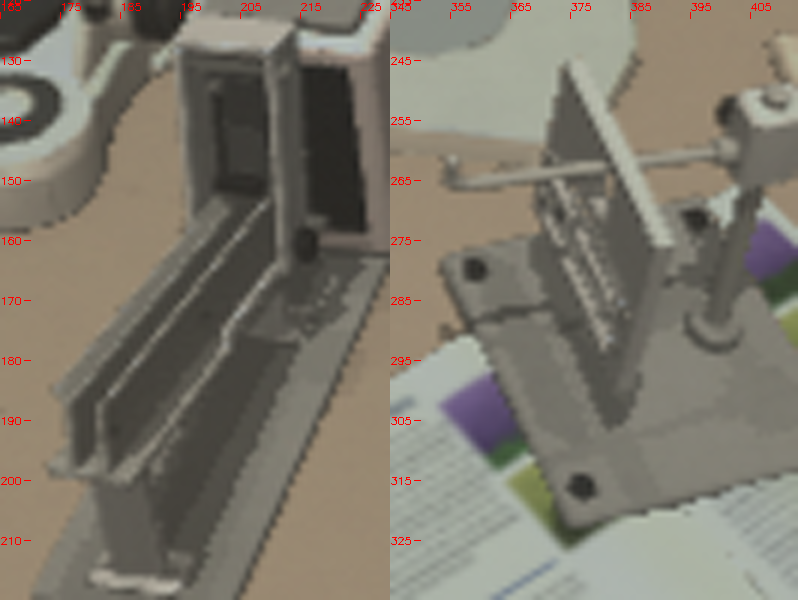

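The left half shows the chute mouth at about scene (180,198), with the lips running to the bracket frame at (198-213,125-165). The right half shows the peg from (356,265) to the clamp at (400,260), and the carrier top edge from (376,246) to (391,276). Next I'll bring the wrist camera over the chute.

>>> jog_arm(targets="-3 -2 -1 0 0 0.18 5; -6 -4 -2 0 0 0.36 5; -9 -6.5 -3 0 0 0.54 5; -12 -9 -4 0 0 0.72 5; -15 -11.5 -5 0 0 0.9 5; -18 -14 -6 0 0 1.08 5; -21 -16 -7 0 0 1.26 5; -24 -18 -7 0 0 1.44 5; -27 -19.5 -7 0 0 1.62 5; -27 -19.5 -7 0 0 1.8 5")

```text
t: 1.4
tcp_pos: [0.364, 0.2581, 0.3084]
eef_rot: [0.87, 0.494, -0.0, 0.0]
ft_force: [0.8, -0.1, -0.1]
width: 0.05
grip_force: 0.0
```

>>> jog_arm(targets="0 0 0 0 0 0.18 5; 0 0 0 0 0 0.36 5; 0 0 0 0 0 0.54 5; 0 0 0 0 0 0.63 5; 0 0 0 0 0 0.63 5; 0 0 0 0 0 0.63 5; 0 0 0 0 0 0.63 5; 0 0 0 0 0 0.63 5; 0 0 0 0 0 0.63 5; 0 0 0 0 0 0.63 5")

```text
t: 2.65
tcp_pos: [0.3628, 0.2594, 0.3087]
eef_rot: [0.979, 0.204, -0.0, -0.0]
ft_force: [-0.2, -0.3, -0.8]
width: 0.0501
grip_force: 0.0
```

```bash
cat > snap.py <<'E'
import sys
from h import *
from plant import bot,cams
n,out=sys.argv[1:3]
c=cams.capture(n);np.savez(f"pics/{out}.npz",**c);cv2.imwrite(f"pics/{out}.png",c["frame"])
s=bot.observe();print(s["t"],s["tcp_pos"],s["eef_rot"],s["qpos"],s["ft_force"],s["width"],s["grip_force"]);print(c["T"])
E
python3 snap.py wrist w1
```

```text
2.7 [0.3628 0.2594 0.3087] [ 0.9789  0.2045 -0.      0.    ] [0.3542 0.1482 1.4212 0.     1.5723 1.513 ] [0.6085 0.5325 0.7016] 0.05028391441733033 0.0
[[ 0.4008 -0.8672 -0.2956  0.44  ]
 [-0.9162 -0.3794 -0.1291  0.294 ]
 [-0.0002  0.3226 -0.9465  0.4546]
 [ 0.      0.      0.      1.    ]]
```

View pics/w1.png

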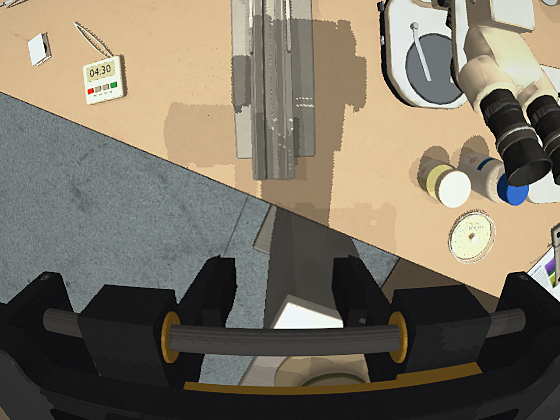

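The mouth of the chute is at about (273,178) and runs straight up the image, so the yaw is nearly right. I'll move downhill to see the gate.

>>> jog_arm(targets="3 0 0 0 0 0 5; 6 0 -1 0 0 0 5; 9 0 -2 0 0 0 5; 12 0 -3 0 0 0 5; 15 0 -3 0 0 0 5; 15 0 -3 0 0 0 5; 15 0 -3 0 0 0 5; 15 0 -3 0 0 0 5; 15 0 -3 0 0 0 5; 15 0 -3 0 0 0 5")

```text
t: 3.95
tcp_pos: [0.5, 0.3194, 0.339]
eef_rot: [0.979, 0.204, 0.0, -0.0]
ft_force: [0.1, 0.9, -0.5]
width: 0.0499
grip_force: 0.0
```

```bash
python3 snap.py wrist w2
python3 - <<'E'
import cv2,numpy as np
def crop(n,x,y,w,h,W,H):
    f=cv2.imread(f"pics/{n}.png")
    g=cv2.resize(f[y:y+h,x:x+w],(W,H),interpolation=cv2.INTER_CUBIC)
    for i in range(0,w,10): cv2.putText(g,str(x+i),(i*W//w,10),0,.3,(0,0,255),1);cv2.line(g,(i*W//w,12),(i*W//w,16),(0,0,255),1)
    for i in range(0,h,10): cv2.putText(g,str(y+i),(0,i*H//h+4),0,.3,(0,0,255),1);cv2.line(g,(20,i*H//h),(25,i*H//h),(0,0,255),1)
    return g
cv2.imwrite("pics/m3.png",np.hstack([crop("w1",225,0,100,190,316,600),crop("w2",205,0,150,190,474,600)]))
E
```

```text
4.0 [0.5001 0.3194 0.3389] [ 0.9789  0.2045  0.0001 -0.    ] [ 0.3691  0.4167  0.9569 -0.      1.7678  1.528 ] [0.4834 0.0149 0.6737] 0.049880820587142605 0.0
[[ 0.4007 -0.8673 -0.2953  0.5771]
 [-0.9162 -0.3794 -0.129   0.3539]
 [-0.0002  0.3223 -0.9466  0.4849]
 [ 0.      0.      0.      1.    ]]
```

View pics/m3.png

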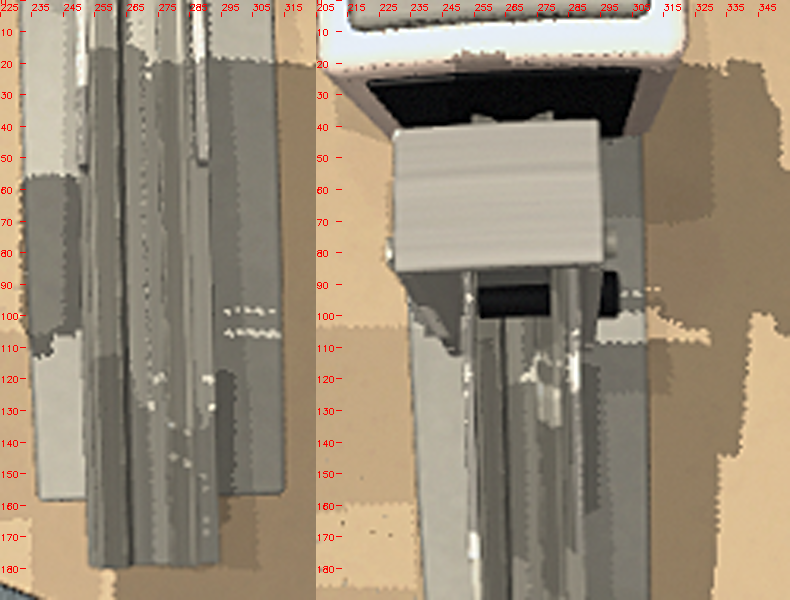

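In w1 the lip's outer edges are at x≈253 and x≈294 at the mouth (y≈179). In w2 the black roller spans (256-279, 90-101), under the bracket top plate (230-296, 40-85), and the lips lie at x≈253-289.

Run:
```python
from h import *
S,T,A,B=load("scene0"),load("top0"),load("w1"),load("w2")
def pl(c,p,q): o,a=ray(c,p,True);_,b=ray(c,q,True);n=np.cross(a,b);return o,n/np.linalg.norm(n)
def hit(P,r): o,n=P;c,d=r;return c+d*(n@(o-c))/(n@d)
PR=pl(A,(294,179),(291.5,63));PL=pl(A,(252.8,179),(252.8,63))
print("R",hit(PR,ray(S,(181.7,187.5))),hit(PR,ray(S,(210,153.8))))
print("L",hit(PL,ray(S,(173.7,185))))
print("Rend tri",*tri(ray(A,(294,179),True),ray(S,(181.7,187.5))))
print("Lend tri",*tri(ray(A,(252.8,179),True),ray(S,(173.7,185))))
for z in (.13,.14,.15,.16):
    l,r=plane(ray(A,(252.8,179),True),z),plane(ray(A,(294,179),True),z)
    print(z,np.linalg.norm(l-r),(l+r)/2,proj(T,(l+r)/2),proj(S,(l+r)/2))
for z in(.0,.006,.012): print("base",z,plane(ray(A,(236.5,158),True),z),plane(ray(A,(315,155.5),True),z))
# yaw from w2 lip mids
for y,l,r in [(180,253.7,289.5),(110,252.,288.)]:
  for z in (.09,.11): print(y,z,np.linalg.norm(plane(ray(B,(l,y),True),z)-plane(ray(B,(r,y),True),z)),(plane(ray(B,(l,y),True),z)+plane(ray(B,(r,y),True),z))/2)
```

```text
R [0.3558 0.2463 0.1649] [0.5734 0.3466 0.1113]
L [0.3655 0.2947 0.1441]
Rend tri [0.3725 0.2593 0.1476] 0.005673831032628083
Lend tri [0.362  0.2916 0.148 ] 0.0011362730877331824
0.13 0.04230669831807245 [0.3649 0.2729 0.13  ] [176.6059 259.7435] [179.5498 191.4356]
0.14 0.04100326551084318 [0.3672 0.2736 0.14  ] [175.3844 258.7198] [179.3749 188.391 ]
0.15 0.03969983270361391 [0.3695 0.2742 0.15  ] [174.1405 257.6774] [179.1988 185.3224]
0.16 0.038396399896384624 [0.3718 0.2749 0.16  ] [172.8738 256.6158] [179.0212 182.2295]
base 0.0 [0.3423 0.3248 0.    ] [0.39   0.2241 0.    ]
base 0.006 [0.3436 0.3244 0.006 ] [0.3906 0.2251 0.006 ]
base 0.012 [0.3449 0.324  0.012 ] [0.3913 0.226  0.012 ]
180 0.09 0.04475889276269089 [0.4838 0.3299 0.09  ]
180 0.11 0.042491861058344536 [0.4886 0.3311 0.11  ]
110 0.09 0.04315792937045894 [0.563  0.3659 0.09  ]
110 0.11 0.040971986239660085 [0.5637 0.3653 0.11  ]
```

Run:
```python
from h import *
A,B=load("w1")["frame"],load("w2")["frame"]
g=lambda f,y0,y1:cv2.cvtColor(f,cv2.COLOR_BGR2GRAY)[y0:y1].mean(0).round().astype(int)
for y in (145,165,172): print("w1",y,g(A,y-3,y+4)[246:302].tolist())
print("w1 col 272",cv2.cvtColor(A,cv2.COLOR_BGR2GRAY)[168:186,[256,260,268,272,280,288]].T.tolist())
for y in (145,165): print("w2",y,g(B,y-3,y+4)[246:302].tolist())
```

```text
w1 145 [190, 189, 189, 191, 195, 179, 126, 132, 111, 121, 137, 97, 99, 99, 102, 100, 99, 110, 102, 59, 84, 117, 118, 114, 111, 112, 119, 131, 135, 133, 136, 122, 114, 124, 117, 107, 103, 121, 131, 127, 110, 110, 114, 115, 113, 113, 120, 90, 82, 85, 85, 84, 81, 99, 113, 112]
w1 165 [180, 179, 180, 180, 182, 172, 134, 134, 125, 110, 129, 126, 97, 100, 101, 102, 100, 105, 101, 74, 64, 100, 121, 117, 114, 111, 109, 125, 137, 137, 137, 139, 118, 107, 105, 105, 107, 107, 103, 131, 125, 99, 107, 127, 133, 118, 113, 113, 100, 103, 106, 111, 118, 119, 119, 119]
w1 172 [179, 179, 179, 180, 181, 183, 163, 127, 127, 115, 131, 126, 96, 100, 101, 103, 101, 104, 113, 90, 57, 95, 120, 118, 114, 111, 109, 122, 136, 138, 137, 139, 121, 114, 109, 104, 108, 108, 106, 127, 125, 103, 108, 117, 118, 114, 114, 114, 101, 113, 119, 118, 118, 119, 119, 119]
w1 col 272 [[129, 131, 130, 129, 132, 133, 132, 131, 128, 128, 126, 125, 150, 184, 188, 177, 175, 188], [101, 101, 102, 100, 101, 100, 100, 101, 100, 101, 99, 88, 146, 203, 213, 213, 188, 165], [120, 122, 122, 123, 123, 119, 116, 116, 117, 117, 107, 124, 135, 132, 131, 132, 132, 133], [109, 109, 109, 108, 110, 110, 109, 109, 109, 113, 99, 120, 134, 133, 131, 131, 131, 131], [111, 111, 110, 110, 108, 106, 106, 109, 109, 108, 107, 105, 125, 134, 132, 131, 130, 131], [107, 107, 107, 107, 108, 108, 108, 109, 109, 110, 103, 113, 119, 128, 132, 130, 132, 131]]
w2 145 [178, 177, 178, 178, 179, 181, 141, 155, 159, 141, 96, 118, 91, 98, 95, 94, 99, 103, 78, 66, 92, 108, 107, 107, 106, 115, 128, 126, 126, 113, 99, 99, 98, 98, 98, 116, 114, 104, 107, 94, 119, 136, 153, 105, 80, 85, 86, 83, 97, 109, 108, 116, 123, 122, 122, 122]
w2 165 [178, 178, 177, 177, 177, 180, 168, 143, 167, 152, 106, 115, 111, 93, 95, 94, 95, 102, 91, 59, 80, 103, 107, 107, 106, 110, 123, 127, 126, 110, 105, 103, 97, 97, 100, 108, 114, 99, 101, 108, 103, 126, 143, 119, 105, 106, 108, 109, 109, 109, 109, 108, 111, 121, 123, 122]
```

Run:
```python
from h import *
S,T,A,B=load("scene0"),load("top0"),load("w1"),load("w2")
print("lipmid",*tri(ray(A,(271.2,179),True),ray(S,(177.7,186.2))),"floor",*tri(ray(A,(273,179),True),ray(S,(180.3,198.5))))
al=.21
for zl in (.142,.147,.152):
    P=plane(ray(A,(271.2,179),True),zl)
    Fl=plane(ray(A,(273,179),True),zl-.043)
    # second point along lip in w2: iterate z by slope
    def along(c,p,P,z0,dz=0):
        z=z0
        for _ in range(20):
            Q=plane(ray(c,p,True),z); z=P[2]+dz-np.tan(al)*np.hypot(*(Q-P)[:2])
        return Q
    Q=along(B,(269.6,155),P,.11); Q2=along(B,(269.6,130),P,.11); R=along(B,(271,155),Fl,.07)
    yaw=np.arctan2(*(Q-P)[1::-1]); yf=np.arctan2(*(R-Fl)[1::-1])
    xh=np.array([np.cos(yaw)*np.cos(al),np.sin(yaw)*np.cos(al),-np.sin(al)]);zh=np.array([np.cos(yaw)*np.sin(al),np.sin(yaw)*np.sin(al),np.cos(al)])
    O=P+.16*xh-.044*zh
    # roller: tangent lower edge -> point at height ~51 above floor? use centre axis
    yh=np.cross(zh,xh); o,d=ray(B,(267.6,95.2),True); t=(.055-(o-O)@zh)/(d@zh); r=o+d*t-O
    o,d2=ray(B,(267.6,100.7),True); t2=(.055-(o-O)@zh)/(d2@zh); r2=o+d2*t2-O
    print(zl,"mouth",P,Fl,"yaw",yaw,yf,"O",O,"roller ctr",r@xh,r@yh,"edge",r2@xh)
    print("  check floor-mouth",proj(S,O-.16*xh),"lipmouth S",proj(S,P),"T",proj(T,P), "lip at bracket", proj(S,O+.044*zh+.02*xh))
```

```text
lipmid [0.367  0.2768 0.1472] 0.0012687780781287438 floor [0.3597 0.2713 0.1063] 0.0006913997968528992
0.142 mouth [0.3668 0.2756 0.142 ] [0.3575 0.2713 0.099 ] yaw 0.4378545899348444 0.4397892207562895 O [0.5002 0.3381 0.0656] roller ctr 0.07645288726581627 0.00019774616755707797 edge 0.06984067741037421
  check floor-mouth [180.069  200.4883] lipmouth S [178.6595 187.6945] T [174.3648 258.8815] lip at bracket [199.6688 162.0886]
0.147 mouth [0.368  0.2759 0.147 ] [0.3587 0.2716 0.104 ] yaw 0.4377609221722611 0.4396634445221279 O [0.5014 0.3384 0.0706] roller ctr 0.0751020659084108 0.00019418189511458822 edge 0.06858140903767923
  check floor-mouth [179.9943 199.0069] lipmouth S [178.581  186.1624] T [173.7523 258.3564] lip at bracket [199.6403 160.6698]
0.152 mouth [0.3691 0.2762 0.152 ] [0.3598 0.2719 0.109 ] yaw 0.43766682417084757 0.43953710155382497 O [0.5026 0.3387 0.0756] roller ctr 0.07375124727192049 0.00019046950080104568 edge 0.06732214372008818
  check floor-mouth [179.9194 197.5198] lipmouth S [178.5023 184.6242] T [173.1342 257.8266] lip at bracket [199.6117 159.2459]
```

Everything agrees. The chute origin is about (0.501, 0.338, 0.071), yaw 0.438, with the roller's uphill face at x ≈ +0.069. Next is the peg slope and the moves to the stand.

```bash
cat >> h.py <<'E'
from scipy.spatial.transform import Rotation as Ro
YS=-.685
xs=np.array([np.cos(YS),np.sin(YS),0]);ys=np.array([-np.sin(YS),np.cos(YS),0]);zw=np.array([0,0,1.])
PM=np.array([.4492,-.3456,.150])
def Rtool(xdir,th): # x horizontal heading vec, th: lean; z=down*cos+xdir*sin
    x=np.cos(th)*xdir+np.sin(th)*zw; z=-np.cos(th)*zw+np.sin(th)*xdir
    return np.column_stack([x,np.cross(z,x),z])
def jog(p0,q0,p,R):
    R0=Ro.from_quat(q0).as_matrix()
    return np.r_[R0.T@(np.array(p)-p0)*100,Ro.from_matrix(R0.T@R).as_rotvec()]
E
python3 - <<'E'
from h import *
from plant import bot
S=load("scene0")
O=PM+.07*xs
def hitv(p): c,d=ray(S,p); return c+d*(ys@(O-c))/(ys@d)
a,b=hitv((356.7,265.5)),hitv((400,260.8)); print(a,b,(a-PM)@xs,(b-PM)@xs,"slope",(a-b)[2]/((b-a)@xs))
c=hitv((355.5,261.5));print("tip",c,(c-PM)@xs)
s=bot.observe();p0,q0=s["tcp_pos"],s["eef_rot"]
for p,th,yw in [((.36,.0,.36),0,.65),(PM-.14*ys+[0,0,.11],.3,.886)]:
    R=Rtool(np.array([np.cos(yw),np.sin(yw),0]),th); print(jog(p0,q0,p,R)); p0,q0=np.array(p),Ro.from_matrix(R).as_quat(); print(p)
E
```

```text
[ 0.3984 -0.3041  0.1579] [ 0.4892 -0.3782  0.1381] -0.06564545960900836 0.051596304868088916 slope 0.16917731595086588
tip [ 0.3947 -0.301   0.1744] -0.0704197188304923
[-25.6205  23.6641  -2.1135   0.      -0.0003  -0.2382]
(0.36, 0.0, 0.36)
[-27.4268  36.1816  10.       0.0354   0.2986  -0.2342]
[ 0.3606 -0.454   0.26  ]
```

>>> jog_arm(targets="-5 3 0 0 0 -0.05 5; -10 7 0 0 0 -0.1 5; -14 11 -1 0 0 -0.15 5; -18 15 -2 0 0 -0.2 5; -22 19 -2 0 0 -0.24 5; -25.6 23.7 -2.1 0 0 -0.24 5; -25.6 23.7 -2.1 0 0 -0.24 5; -25.6 23.7 -2.1 0 0 -0.24 5; -25.6 23.7 -2.1 0 0 -0.24 5; -25.6 23.7 -2.1 0 0 -0.24 5")

```text
t: 5.25
tcp_pos: [0.3607, 0.0008, 0.3597]
eef_rot: [0.947, 0.321, -0.0, -0.0]
ft_force: [-0.2, -0.3, 0.5]
width: 0.0499
grip_force: 0.0
```

>>> jog_arm(targets="-3.5 4.5 0 0 0 -0.05 5; -7 9 0 0 0 -0.1 5; -10.5 13.5 1 0 0.05 -0.15 5; -14 18 2 0 0.1 -0.2 5; -17.5 22.5 4 0.01 0.15 -0.23 5; -21 27 6 0.02 0.2 -0.23 5; -24 31.5 8 0.03 0.25 -0.23 5; -27.4 36.2 10 0.035 0.3 -0.23 5; -27.4 36.2 10 0.035 0.3 -0.23 5; -27.4 36.2 10 0.035 0.3 -0.23 5")

```text
t: 6.5
tcp_pos: [0.363, -0.4535, 0.2598]
eef_rot: [0.893, 0.423, 0.136, -0.064]
ft_force: [0.2, -0.2, -0.0]
width: 0.0501
grip_force: 0.0
```

```bash
python3 snap.py wrist w3; python3 -c "
from h import *
A=load('w3')
for n,P in [('pm',PM),('TL',PM+.05*ys+[0,0,.013]),('TR',PM-.05*ys+[0,0,.013]),('tip',PM-.078*xs+[0,0,.03])]: print(n,proj(A,P,True))"
```

```text
6.55 [ 0.3631 -0.453   0.2606] [ 0.8934  0.4236  0.1355 -0.0638] [-1.2133  0.4638  1.13    0.2614  1.6977 -0.5143] [-0.1781 -0.6251 -0.0584] 0.0496916016631446 0.0
[[ 0.7741 -0.6328 -0.0175  0.3865]
 [-0.633  -0.7738 -0.0205 -0.424 ]
 [-0.0006  0.0269 -0.9996  0.424 ]
 [ 0.      0.      0.      1.    ]]
pm [282.7775  86.9306]
TL [282.7473  31.1454]
TR [282.7105 139.1211]
tip [186.5774  78.2094]
```

View pics/w3.png

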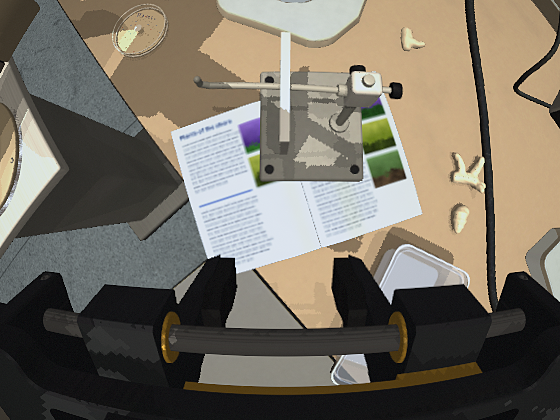

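The wrist view shows the carrier's top edge from (285,32) to (286,140), the peg from its tip (197,80) to the clamp (350,91), and the clamp block at (365,90). The carrier is about 2 mm off my prediction and its yaw agrees. I'll refine the peg slope numerically.

Run:
```python
from h import *
A,S=load("w3"),load("scene0")
g=cv2.cvtColor(A["frame"],cv2.COLOR_BGR2GRAY)
for x in (204,210,220,230,240,250,270,300,310,320,330,340): print("w",x,g[74:100,x].tolist())
g=cv2.cvtColor(S["frame"],cv2.COLOR_BGR2GRAY)
for x in (355,358,361,364,367,370,386,389,392,395,398): print("s",x,g[254:272,x].tolist())
```

```text
w 204 [117, 117, 116, 117, 118, 118, 117, 111, 118, 121, 118, 108, 93, 65, 102, 122, 119, 118, 118, 119, 118, 120, 118, 116, 118, 119]
w 210 [118, 119, 119, 117, 117, 118, 117, 119, 110, 133, 147, 139, 116, 97, 78, 113, 120, 119, 117, 119, 118, 118, 118, 119, 118, 118]
w 220 [119, 118, 118, 119, 120, 118, 116, 105, 117, 107, 146, 139, 116, 93, 70, 125, 118, 116, 116, 116, 116, 117, 116, 119, 119, 118]
w 230 [117, 116, 118, 119, 118, 116, 116, 113, 145, 194, 224, 224, 131, 85, 82, 113, 119, 118, 117, 118, 116, 118, 117, 118, 117, 117]
w 240 [181, 181, 185, 175, 104, 110, 115, 108, 155, 192, 211, 214, 180, 151, 93, 116, 119, 119, 118, 119, 117, 118, 117, 118, 117, 117]
w 250 [181, 179, 182, 181, 181, 182, 183, 186, 148, 186, 211, 214, 184, 156, 107, 102, 119, 118, 118, 116, 118, 118, 119, 118, 119, 119]
w 270 [153, 151, 90, 22, 32, 35, 34, 30, 46, 173, 200, 217, 198, 171, 129, 118, 153, 153, 153, 154, 154, 159, 107, 86, 91, 92]
w 300 [112, 112, 111, 111, 113, 112, 113, 112, 111, 103, 151, 191, 205, 202, 182, 151, 92, 114, 113, 113, 114, 115, 116, 117, 114, 115]
w 310 [173, 171, 172, 17
[... 879 characters left out ...]
5, 138, 138, 138, 139, 138]
s 367 [168, 169, 170, 167, 154, 139, 136, 133, 128, 145, 145, 107, 138, 139, 138, 139, 138, 139]
s 370 [168, 167, 167, 166, 153, 139, 111, 109, 101, 153, 131, 86, 115, 103, 72, 81, 103, 112]
s 386 [138, 138, 138, 137, 137, 136, 125, 156, 146, 153, 180, 179, 179, 177, 167, 158, 119, 79]
s 389 [139, 138, 137, 138, 139, 138, 133, 148, 112, 138, 138, 137, 137, 143, 146, 158, 162, 179]
s 392 [137, 138, 137, 138, 138, 139, 153, 139, 110, 137, 138, 137, 137, 136, 116, 127, 126, 127]
s 395 [137, 138, 138, 137, 137, 130, 151, 125, 133, 138, 138, 137, 137, 124, 125, 106, 50, 51]
s 398 [138, 137, 137, 137, 121, 130, 146, 104, 124, 137, 139, 138, 137, 139, 165, 163, 114, 111]
```

Run:
```python
from h import *
A,S=load("w3"),load("scene0")
w=[(210,85),(220,85),(230,85),(240,85.2),(250,85.5),(270,86),(300,87),(310,87.3),(320,88.3),(330,89)]
s=[(358,265.2),(361,264.9),(364,264),(367,263.7),(370,263.6),(389,261.4),(392,261),(395,260.5),(398,260)]
r=[ray(S,p) for p in s]; n=[]
D=np.array([ray(A,p,True)[1] for p in w]); n=np.linalg.svd(D)[2][2]; o=A["T"][:3,3]
P=np.array([c+d*(n@(o-c))/(n@d) for c,d in r])
X=(P-PM)@xs; print(np.c_[X,(P-PM)@ys,P[:,2]]); print(np.polyfit(X,P[:,2],1),np.polyfit(X,(P-PM)@ys,1))
# carrier
for z in (.160,.164,.168): print([( (Q-PM)@xs,(Q-PM)@ys) for Q in (plane(ray(A,(285.5,32),True),z),plane(ray(A,(286,140),True),z))])
for z in (.17,.18): Q=plane(ray(A,(197,80),True),z);print("tip",(Q-PM)@xs,(Q-PM)@ys)
```

```text
[[-0.0616  0.0013  0.1562]
 [-0.0535  0.0016  0.1544]
 [-0.0466  0.0003  0.1571]
 [-0.0384  0.0006  0.1552]
 [-0.0298  0.0014  0.1518]
 [ 0.0224  0.0025  0.1422]
 [ 0.0307  0.0026  0.141 ]
 [ 0.0387  0.0023  0.1407]
 [ 0.0468  0.0021  0.1403]]
[-0.1676  0.1471] [0.0149 0.0018]
[(np.float64(0.002437243432595486), np.float64(0.050803907849280995)), (np.float64(0.002685556399066709), np.float64(-0.050162337621493414))]
[(np.float64(0.0024164033073986665), np.float64(0.04851427938611641)), (np.float64(0.0026609544454693178), np.float64(-0.05092237342943878))]
[(np.float64(0.002395563182201778), np.float64(0.046224650922951915)), (np.float64(0.0026363524918718885), np.float64(-0.051682409237384104))]
tip -0.07183210512692331 0.0016935775904461312
tip -0.06896266147621027 -0.0023226040083830155
```

Run:
```python
from h import *
from plant import bot
S,T,A=load("scene0"),load("top0"),load("w1")
for sc,t,w in [((346,180),(393,218),(527,165)),((373,183),(419,205),(527,165))]:
    print("eye",tri(ray(S,sc),ray(A,w,True)),tri(ray(T,t),ray(A,w,True)))
s=bot.observe();p0,q0=s["tcp_pos"],s["eef_rot"];print(p0)
R=Rtool(ys,.3); g=PM+.0025*xs-.033*ys; g[2]=.143
tcp=g+.019*R[:,2]; pre=tcp-.07*R[:,2]
print(pre,tcp,jog(p0,q0,pre,R)); print(jog(p0,q0,tcp,R))
```

```text
eye (array([ 0.5881, -0.0907,  0.1232]), np.float64(0.0860947093400541)) (array([ 0.5611, -0.3942, -0.2899]), np.float64(0.04859792059092469))
eye (array([ 0.6134, -0.1431,  0.0988]), np.float64(0.1130557228109128)) (array([ 0.6182, -0.5556, -0.4695]), np.float64(0.0322059667305971))
[ 0.3631 -0.453   0.2606]
[ 0.4207 -0.3844  0.1917] [ 0.4338 -0.3684  0.1248] [ 6.5204  0.1113  9.23    0.0009 -0.0008 -0.0002]
[ 6.515   0.105  16.23    0.0009 -0.0008 -0.0002]
```

>>> jog_arm(targets="2 0 3 0 0 0 5; 4.5 0.1 6 0 0 0 5; 6.5 0.1 9 0 0 0 5; 6.5 0.1 9.2 0 0 0 5; 6.5 0.1 9.2 0 0 0 5; 6.5 0.1 11 0 0 0 5; 6.5 0.1 12.7 0 0 0 5; 6.5 0.1 14.5 0 0 0 5; 6.5 0.1 16.2 0 0 0 5; 6.5 0.1 16.2 0 0 0 5")

```text
t: 7.8
tcp_pos: [0.4326, -0.3702, 0.1246]
eef_rot: [0.894, 0.423, 0.136, -0.064]
ft_force: [-0.8, 0.6, 0.2]
width: 0.05
grip_force: 0.0
```

```bash
python3 snap.py wrist w4
python3 - <<'E'
from h import *
A=load("w4")
for n,P in [('TL',PM+.0025*xs+.05*ys+[0,0,.013]),('slotTop',PM+.0025*xs+[0,0,.013]),('TR',PM+.0025*xs-.05*ys+[0,0,.013]),('fingL',PM+.0275*xs-.0274*ys-[0,0,.025])]: print(n,proj(A,P,True))
g=cv2.cvtColor(A["frame"],cv2.COLOR_BGR2GRAY)
for y in (100,150,190,210): print(y,g[y,255:315].tolist())
E
```

```text
7.85 [ 0.4328 -0.3705  0.1253] [ 0.8939  0.4226  0.1357 -0.0635] [-1.0426  0.5409  1.4121  0.2924  1.3061 -0.4488] [-1.2106 -0.2401 -0.1352] 0.0502059030184511 0.0
[[ 0.773  -0.6341 -0.0174  0.4562]
 [-0.6344 -0.7727 -0.0207 -0.3406]
 [-0.0003  0.0271 -0.9996  0.2889]
 [ 0.      0.      0.      1.    ]]
TL [284.297   96.8898]
slotTop [284.5945 222.3119]
TR [284.8133 341.9584]
fingL [332.9479 270.117 ]
100 [191, 191, 191, 191, 190, 189, 191, 191, 191, 191, 190, 191, 192, 192, 190, 190, 190, 188, 197, 239, 243, 241, 242, 241, 241, 241, 241, 241, 241, 241, 241, 241, 241, 240, 241, 241, 242, 243, 247, 204, 186, 188, 188, 189, 188, 189, 188, 189, 192, 191, 191, 190, 191, 191, 190, 191, 191, 191, 191, 189]
150 [122, 99, 102, 103, 102, 103, 102, 104, 103, 100, 102, 101, 101, 103, 101, 101, 100, 93, 155, 196, 188, 186, 187, 185, 187, 186, 186, 186, 187, 186, 187, 186, 187, 186, 187, 186, 189, 192, 183, 133, 118, 122, 122, 121, 121, 123, 123, 121, 123, 122, 122, 123, 122, 123, 120, 123, 119, 121, 121, 123]
190 [98, 99, 98, 101, 99, 99, 97, 99, 98, 97, 99, 99, 100, 101, 101, 101, 96, 107, 168, 189, 182, 181, 180, 181, 182, 185, 183, 183, 183, 183, 184, 185, 185, 185, 183, 185, 188, 193, 166, 116, 108, 114, 122, 127, 119, 115, 123, 122, 101, 110, 122, 124, 125, 125, 124, 126, 117, 124, 127, 118]
210 [98, 99, 100, 98, 99, 99, 98, 98, 98, 97, 97, 97, 97, 98, 98, 96, 88, 139, 237, 244, 239, 238, 238, 238, 238, 238, 238, 239, 238, 239, 238, 238, 239, 238, 238, 239, 240, 250, 194, 89, 78, 85, 86, 83, 95, 102, 101, 103, 101, 102, 102, 102, 101, 103, 101, 103, 102, 102, 101, 102]
```

The plate is centred between the fingers: its columns are 273-294 and I predicted 284. I'll close the gripper.

>>> jog_arm(targets="0 0 0 0 0 0 3; 0 0 0 0 0 0 2; 0 0 0 0 0 0 1; 0 0 0 0 0 0 0.5; 0 0 0 0 0 0 0.3; 0 0 0 0 0 0 0.3; 0 0 0 0 0 0 0.3; 0 0 0 0 0 0 0.3; 0 0 0 0 0 0 0.3; 0 0 0 0 0 0 0.3")

```text
t: 9.1
tcp_pos: [0.4329, -0.3697, 0.1244]
eef_rot: [0.894, 0.423, 0.136, -0.064]
ft_force: [0.9, 0.5, 0.1]
width: 0.0077
grip_force: 30.0
```

Run:
```python
from h import *
from plant import bot
s=bot.observe();p0,q0=s["tcp_pos"],s["eef_rot"];print(p0,s["ft_force"],s["width"],s["grip_force"])
R=Ro.from_quat(q0).as_matrix()
up=np.array([0,0,.019])
for d in (0,.02,.04,.06,.08,.095,.105): print(d,jog(p0,q0,p0+[0,0,.018]-d*xs+[0,0,.168*d],R).round(2))
print(jog(p0,q0,p0+[0,0,.01],R).round(2))
```

```text
[ 0.4329 -0.3697  0.1244] [0.9339 0.5031 0.098 ] 0.007661215222103719 29.979768089187075
0 [ 0.53 -0.   -1.72  0.    0.    0.  ]
0.02 [ 0.63 -2.   -2.04  0.    0.    0.  ]
0.04 [ 0.73 -4.   -2.36  0.    0.    0.  ]
0.06 [ 0.82 -6.   -2.69  0.    0.    0.  ]
0.08 [ 0.92 -8.   -3.01  0.    0.    0.  ]
0.095 [ 0.99 -9.5  -3.25  0.    0.    0.  ]
0.105 [  1.04 -10.5   -3.41   0.     0.     0.  ]
[ 0.3  -0.   -0.95  0.    0.    0.  ]
```

Gripped at 7.7 mm with 30 N. I'll lift 18 mm and check the force.

>>> jog_arm(targets="0.05 0 -0.2 0 0 0 0.3; 0.1 0 -0.4 0 0 0 0.3; 0.2 0 -0.65 0 0 0 0.3; 0.28 0 -0.9 0 0 0 0.3; 0.35 0 -1.15 0 0 0 0.3; 0.43 0 -1.4 0 0 0 0.3; 0.5 0 -1.6 0 0 0 0.3; 0.53 0 -1.72 0 0 0 0.3; 0.53 0 -1.72 0 0 0 0.3; 0.53 0 -1.72 0 0 0 0.3")

```text
t: 10.35
tcp_pos: [0.4329, -0.3697, 0.1423]
eef_rot: [0.894, 0.423, 0.136, -0.064]
ft_force: [-0.1, -0.4, -0.8]
width: 0.0082
grip_force: 30.0
```

```bash
cat > slot.py <<'E'
import sys
from h import *
A=load(sys.argv[1]); g=cv2.cvtColor(A["frame"],cv2.COLOR_BGR2GRAY)
for y in range(60,240,20):
    r=g[y,240:330].astype(int);d=np.abs(np.diff(r));print(y,[(240+i,int(r[i+1])) for i in np.where(d>35)[0]])
E
python3 snap.py wrist w5; python3 slot.py w5; python3 snap.py scene s5
python3 - <<'E'
from h import *
a,b=load("scene0")["frame"],load("s5")["frame"]
g=cv2.cvtColor(b,cv2.COLOR_BGR2GRAY)
for x in (364,368,371,374,377,380,383): print(x,g[232:275,x].tolist())
E
```

```text
10.4 [ 0.4329 -0.3697  0.1423] [ 0.8938  0.4227  0.1357 -0.0643] [-1.0417  0.5215  1.3916  0.2896  1.3457 -0.4362] [-0.3641 -0.4778 -0.9881] 0.007779429886756598 29.982010088520354
[[ 0.7733 -0.6338 -0.0174  0.4564]
 [-0.6341 -0.773  -0.0206 -0.3402]
 [-0.0004  0.027  -0.9996  0.3065]
 [ 0.      0.      0.      1.    ]]
60 []
80 []
100 [(np.int64(243), 188), (np.int64(293), 179)]
120 [(np.int64(272), 177), (np.int64(273), 247), (np.int64(293), 188), (np.int64(309), 112), (np.int64(321), 180)]
140 [(np.int64(247), 64), (np.int64(255), 79), (np.int64(256), 30), (np.int64(265), 94), (np.int64(272), 146), (np.int64(273), 190), (np.int64(278), 233), (np.int64(293), 150), (np.int64(294), 107), (np.int64(328), 159)]
160 [(np.int64(247), 67), (np.int64(272), 137), (np.int64(273), 179), (np.int64(293), 152), (np.int64(319), 191), (np.int64(325), 105)]
180 [(np.int64(248), 72), (np.int64(272), 138), (np.int64(273), 179), (np.int64(293), 155), (np.int64(321), 166), (np.int64(323), 136), (np.int64(327), 84)]
200 [(np.int64(247), 150), (np.int64(248), 63), (np.int64(272), 144), (np.int64(273), 23
[... 1076 characters left out ...]
, 78, 77, 77, 77, 77, 77, 77, 77, 77, 77, 76, 77, 76, 76, 77, 77, 76, 74, 49, 51, 49, 45, 53, 59, 68, 85, 82, 77, 95, 85, 90, 76, 70, 58, 50, 49, 49, 49, 48, 46, 48, 48]
377 [77, 77, 77, 78, 76, 77, 77, 77, 76, 76, 77, 77, 77, 77, 76, 77, 76, 76, 75, 51, 46, 46, 45, 43, 46, 49, 58, 64, 78, 83, 89, 89, 89, 92, 91, 69, 45, 45, 44, 48, 78, 56, 57]
380 [77, 76, 76, 76, 77, 77, 77, 77, 77, 76, 77, 76, 76, 76, 77, 77, 77, 76, 76, 75, 48, 44, 46, 47, 52, 51, 52, 51, 50, 50, 46, 43, 44, 49, 65, 54, 52, 44, 43, 44, 50, 56, 57]
383 [77, 76, 76, 77, 77, 77, 77, 77, 77, 77, 77, 76, 76, 77, 77, 77, 76, 76, 76, 77, 75, 47, 44, 43, 44, 42, 42, 42, 43, 45, 49, 49, 53, 53, 54, 54, 53, 44, 47, 54, 56, 61, 67]
```

Run:
```python
from h import *
for n in("w4","w5"):
    g=load(n)["frame"]
    print(n,cv2.cvtColor(g,cv2.COLOR_BGR2GRAY)[78:108,[280,284,288]].T.tolist())
    w=[(np.where(np.abs(np.diff(cv2.cvtColor(g,cv2.COLOR_BGR2GRAY)[y,265:305].astype(int)))>25)[0]+265).tolist() for y in (108,112,116)];print(w)
```

```text
w4 [[187, 188, 188, 186, 188, 189, 190, 190, 190, 191, 190, 189, 188, 189, 189, 188, 187, 189, 188, 188, 187, 227, 241, 237, 237, 237, 237, 237, 237, 237], [187, 187, 188, 189, 188, 187, 189, 187, 187, 188, 188, 189, 191, 189, 189, 191, 188, 188, 190, 186, 186, 227, 241, 238, 238, 237, 237, 237, 238, 237], [186, 186, 185, 186, 185, 186, 186, 189, 186, 186, 189, 187, 189, 189, 188, 190, 189, 189, 190, 190, 186, 227, 240, 238, 237, 237, 237, 237, 237, 237]]
[[266, 273, 293], [272, 273, 293], [272, 273, 293]]
w5 [[188, 183, 183, 182, 184, 183, 184, 183, 183, 183, 183, 183, 184, 184, 185, 186, 185, 185, 185, 185, 184, 182, 216, 238, 235, 234, 234, 234, 234, 234], [118, 192, 184, 183, 182, 181, 181, 182, 184, 183, 185, 184, 183, 183, 183, 182, 184, 184, 184, 185, 182, 183, 217, 238, 235, 234, 234, 234, 234, 234], [132, 124, 146, 187, 183, 181, 180, 180, 181, 180, 181, 180, 183, 181, 183, 181, 182, 183, 183, 185, 184, 182, 217, 239, 235, 234, 234, 234, 234, 234]]
[[273, 293], [271, 272, 273, 293], [272, 273, 293]]
```

Weight reads about 1.1 N with no peg contact and negligible rotation in the grip. I'll slide out along the peg slope.

>>> jog_arm(targets="0.03 -0.5 -0.1 0 0 0 0.3; 0.06 -1 -0.2 0 0 0 0.3; 0.1 -1.7 -0.32 0 0 0 0.3; 0.13 -2.4 -0.43 0 0 0 0.3; 0.17 -3.1 -0.55 0 0 0 0.3; 0.2 -3.8 -0.66 0 0 0 0.3; 0.24 -4.4 -0.75 0 0 0 0.3; 0.26 -4.8 -0.82 0 0 0 0.3; 0.27 -5 -0.86 0 0 0 0.3; 0.27 -5 -0.86 0 0 0 0.3")

```text
t: 11.7
tcp_pos: [0.3943, -0.338, 0.1514]
eef_rot: [0.894, 0.423, 0.136, -0.064]
ft_force: [-0.5, -0.6, -0.5]
width: 0.0076
grip_force: 30.0
```

```bash
python3 snap.py wrist w6; python3 snap.py scene s6
python3 - <<'E'
from h import *
a=load("w6")["frame"][60:340,150:430]; b=load("s6")["frame"][225:325,320:420]
cv2.imwrite("pics/m4.png",np.hstack([cv2.resize(a,(400,400)),cv2.resize(b,(400,400),interpolation=cv2.INTER_CUBIC)]))
E
```

```text
11.75 [ 0.3943 -0.3381  0.1514] [ 0.8938  0.4227  0.1357 -0.0641] [-1.0754  0.435   1.5201  0.288   1.3141 -0.4797] [ 0.9284 -0.7024 -0.3005] 0.007662224118592716 29.982106918324263
[[ 0.7732 -0.6339 -0.0173  0.4178]
 [-0.6341 -0.773  -0.0208 -0.3085]
 [-0.0001  0.027  -0.9996  0.3157]
 [ 0.      0.      0.      1.    ]]
11.8 [ 0.3943 -0.3381  0.1513] [ 0.8938  0.4227  0.1357 -0.0642] [-1.0754  0.4351  1.52    0.288   1.3141 -0.4796] [-0.3448  0.1734 -1.7737] 0.00808878634548855 29.982050105827796
[[ 0.5855 -0.5587  0.5873 -0.2565]
 [-0.8105 -0.3924  0.4348 -0.5756]
 [-0.0125 -0.7307 -0.6826  0.9999]
 [ 0.      0.      0.      1.    ]]
```

View pics/m4.png

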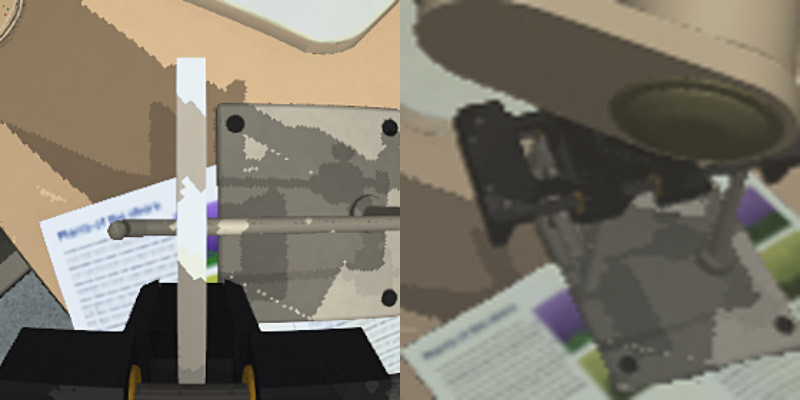

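The wrist crop shows the plate at columns 177-205 and the peg straight through it, with the tip ball 60 px outward at (118,230), about 22 mm away. Forces are clean, so I'll continue out past the tip.

>>> jog_arm(targets="0.03 -0.5 -0.08 0 0 0 0.3; 0.06 -1 -0.16 0 0 0 0.3; 0.08 -1.5 -0.25 0 0 0 0.3; 0.1 -2 -0.33 0 0 0 0.3; 0.13 -2.5 -0.41 0 0 0 0.3; 0.15 -3 -0.5 0 0 0 0.3; 0.18 -3.5 -0.58 0 0 0 0.3; 0.2 -4 -0.66 0 0 0 0.3; 0.23 -4.5 -0.74 0 0 0 0.3; 0.25 -5 -0.82 0 0 0 0.3")

```text
t: 13.05
tcp_pos: [0.3553, -0.3061, 0.16]
eef_rot: [0.894, 0.423, 0.136, -0.064]
ft_force: [0.2, 1.2, -1.5]
width: 0.0078
grip_force: 30.0
```

```bash
python3 snap.py wrist w7
python3 - <<'E'
from h import *
A=load("w7"); g=cv2.cvtColor(A["frame"],cv2.COLOR_BGR2GRAY)
print("end rows",g[84:112:1,284].tolist())
for y in (215,221,227): print(y,g[y,255:360:2].tolist())
E
```

```text
13.1 [ 0.355  -0.3057  0.1601] [ 0.8937  0.4227  0.1356 -0.0643] [-1.1167  0.3468  1.6414  0.2843  1.2935 -0.5271] [-0.4758  1.1222 -1.0158] 0.007550301870724061 29.981585849741634
[[ 0.7733 -0.6338 -0.0173  0.3789]
 [-0.6341 -0.773  -0.0208 -0.2766]
 [-0.0002  0.027  -0.9996  0.3243]
 [ 0.      0.      0.      1.    ]]
end rows [197, 197, 197, 197, 195, 196, 197, 196, 197, 195, 195, 195, 195, 195, 194, 194, 225, 245, 241, 240, 241, 240, 240, 240, 241, 240, 241, 240]
215 [238, 239, 236, 230, 229, 234, 231, 191, 189, 162, 189, 177, 244, 242, 241, 241, 242, 241, 242, 242, 236, 237, 237, 237, 238, 239, 235, 227, 212, 212, 230, 237, 236, 240, 215, 162, 123, 123, 123, 123, 81, 67, 67, 94, 112, 117, 108, 117, 121, 125, 134, 135, 134]
221 [168, 185, 186, 194, 179, 210, 231, 235, 236, 237, 243, 241, 241, 241, 241, 241, 241, 241, 241, 246, 191, 205, 212, 229, 237, 234, 227, 215, 218, 221, 222, 221, 215, 220, 230, 205, 153, 110, 109, 110, 58, 63, 106, 128, 141, 152, 139, 119, 121, 122, 133, 133, 131]
227 [239, 238, 238, 238, 238, 236, 237, 235, 227, 203, 244, 242, 241, 242, 241, 241, 241, 241, 241, 243, 223, 222, 221, 225, 227, 230, 236, 230, 222, 225, 178, 192, 209, 227, 237, 240, 197, 129, 87, 85, 88, 90, 90, 90, 87, 85, 83, 84, 83, 83, 108, 123, 124]
```

The tip is now about 14 mm behind the plate and the carrier hasn't rotated. I'll compute the transport and the placement.

```bash
cat >> h.py <<'E'
CO=np.array([.5014,.3384,.0706]);CY=.4385;al=.21
ch=np.array([np.cos(CY),np.sin(CY),0])
cx=ch*np.cos(al)-zw*np.sin(al);cz=ch*np.sin(al)+zw*np.cos(al);cy=np.cross(cz,cx)
RC=np.column_stack([cx,cy,cz])
# carrier in tool frame, from the grasp (droop .013)
_R0=Rtool(ys,.3);_t0=np.array([.4329,-.3697,.1244])
_Rs=np.column_stack([xs,ys,zw])
Rtc=Ro.from_rotvec(np.array([0,-0.013,0])).as_matrix()  # about tool y, grasp pt
_gp=np.array([0,0,-.019])
_o=_R0.T@(PM+.0025*xs-.001*ys-np.array([0,0,.0865])-_t0)
def place(cxpos,h,droop=.013,yoff=0):
    # tool pose s.t. carrier origin at chute (cxpos,yoff,h), carrier y along chute x, carrier z along chute z
    D=Ro.from_rotvec([0,droop,0]).as_matrix()   # sign: +rot about tool y turns x toward -z(up) ; see check
    Rct=D@(_R0.T@_Rs); o=D@(_o-_gp)+_gp
    Rcar=np.column_stack([-cy,cx,cz])
    R=Rcar@Rct.T
    return CO+cxpos*cx+yoff*cy+h*cz-R@o, R
E
python3 - <<'E'
from h import *
from plant import bot
D=Ro.from_rotvec([0,.013,0]).as_matrix();R0=Rtool(ys,.3)
print("carrier y in world after droop",(R0@D@R0.T@ys)[2],"(want -.013)")
s=bot.observe();p0,q0=s["tcp_pos"],s["eef_rot"]
R=R0
h,Rh=place(-.06,.075)
via=[(p0-.03*xs+[0,0,.05],R0),(np.array([.32,-.1,.30]),Rtool(np.array([np.cos(.7),np.sin(.7),0]),.2)),(np.array([.34,.15,.30]),Rtool(np.array([np.cos(.5),np.sin(.5),0]),.1)),(h,Rh)]
for p,R in via:
    print(np.round(p,3),jog(p0,q0,p,R).round(3)); p0,q0=p,Ro.from_matrix(R).as_quat()
print("lean",np.arcsin(Rh[2,0]),Rh)
E
```

```text
carrier y in world after droop 0.012999633836427429 (want -.013)
[ 0.332 -0.287  0.21 ] [ 1.478 -3.002 -4.776  0.    -0.001 -0.002]
[ 0.32 -0.1   0.3 ] [ 15.76  -12.73   -4.536  -0.046  -0.1     0.18 ]
[0.34 0.15 0.3 ] [ 17.284 -17.833   3.504  -0.03   -0.1     0.198]
[0.449 0.314 0.222] [16.543 -9.14   9.516 -0.005 -0.023  0.061]
lean 0.07700000000000005 [[ 0.9027  0.4246  0.0696]
 [ 0.4233 -0.9054  0.0327]
 [ 0.0769 -0.     -0.997 ]]
```

>>> jog_arm(targets="0.2 -0.8 -0.5 0 0 0 0.3; 0.5 -1.6 -1.2 0 0 0 0.3; 0.8 -2.4 -2 0 0 0 0.3; 1 -3 -3 0 0 0 0.3; 1.3 -3 -4 0 0 0 0.3; 1.5 -3 -4.8 0 0 0 0.3; 1.5 -3 -4.8 0 0 0 0.3; 1.5 -3 -4.8 0 0 0 0.3; 1.5 -3 -4.8 0 0 0 0.3; 1.5 -3 -4.8 0 0 0 0.3")

```text
t: 14.35
tcp_pos: [0.3324, -0.2871, 0.21]
eef_rot: [0.894, 0.423, 0.136, -0.065]
ft_force: [0.4, 0.0, -0.9]
width: 0.0074
grip_force: 30.0
```

>>> jog_arm(targets="1.2 -1 -0.6 -0.005 -0.01 0.02 0.3; 3.2 -2.6 -1.2 -0.01 -0.02 0.04 0.3; 5.5 -4.4 -1.8 -0.015 -0.03 0.06 0.3; 8 -6.4 -2.4 -0.02 -0.05 0.09 0.3; 10.5 -8.4 -3 -0.03 -0.07 0.12 0.3; 12.8 -10.3 -3.6 -0.04 -0.08 0.15 0.3; 14.6 -11.8 -4.2 -0.046 -0.1 0.17 0.3; 15.5 -12.5 -4.5 -0.046 -0.1 0.18 0.3; 15.8 -12.7 -4.5 -0.046 -0.1 0.18 0.3; 15.8 -12.7 -4.5 -0.046 -0.1 0.18 0.3")

```text
t: 15.6
tcp_pos: [0.3216, -0.1007, 0.2997]
eef_rot: [0.935, 0.34, 0.094, -0.035]
ft_force: [-0.2, -1.2, -2.1]
width: 0.0079
grip_force: 30.0
```

>>> jog_arm(targets="1.2 -1.2 0.2 0 -0.01 0.02 0.3; 3.4 -3.5 0.7 -0.005 -0.02 0.04 0.3; 6 -6.2 1.2 -0.01 -0.03 0.07 0.3; 8.7 -9 1.7 -0.015 -0.05 0.1 0.3; 11.4 -11.8 2.3 -0.02 -0.07 0.13 0.3; 14 -14.5 2.8 -0.025 -0.08 0.16 0.3; 16 -16.5 3.2 -0.03 -0.1 0.19 0.3; 17 -17.5 3.4 -0.03 -0.1 0.2 0.3; 17.3 -17.8 3.5 -0.03 -0.1 0.2 0.3; 17.3 -17.8 3.5 -0.03 -0.1 0.2 0.3")

```text
t: 16.85
tcp_pos: [0.3426, 0.1491, 0.3]
eef_rot: [0.968, 0.245, 0.048, -0.013]
ft_force: [0.2, -1.0, -1.2]
width: 0.0076
grip_force: 30.0
```

```bash
sed -i 's/droop=.013/droop=-.013/' h.py; python3 snap.py wrist w8
python3 - <<'E'
from h import *
from plant import bot
A=load("w8"); g=cv2.cvtColor(A["frame"],cv2.COLOR_BGR2GRAY);print(g[84:112,284].tolist())
s=bot.observe();p0,q0=s["tcp_pos"],s["eef_rot"]
h,R=place(-.06,.075);print(h,jog(p0,q0,h,R).round(3),np.arcsin(R[2,0]))
h2,R=place(-.06,.005);print(R.T@(h2-h)*100)
E
```

```text
16.9 [0.3425 0.1489 0.3002] [ 0.9683  0.2447  0.0483 -0.0126] [ 0.0596 -0.0332  1.6468  0.0432  1.4378  1.1316] [-0.3839 -0.7257 -1.3763] 0.007911652723493314 29.981714963048773
[[ 0.476  -0.8564 -0.1999  0.4036]
 [-0.8795 -0.4638 -0.107   0.1827]
 [-0.0011  0.2267 -0.974   0.4535]
 [ 0.      0.      0.      1.    ]]
[130, 130, 129, 131, 130, 130, 130, 130, 131, 131, 131, 129, 128, 129, 128, 129, 161, 197, 192, 190, 192, 192, 192, 193, 192, 191, 191, 192]
[0.4494 0.3139 0.2219] [16.376 -9.434  9.517 -0.007  0.003  0.056] 0.10300000000000004
[-2.1554 -0.      6.6599]
```

>>> jog_arm(targets="1.2 -0.7 0.3 0 0 0.01 0.3; 3.4 -2 0.8 0 0 0.02 0.3; 6 -3.5 1.6 0 0 0.03 0.3; 8.7 -5 2.6 0 0 0.04 0.3; 11.4 -6.6 4 0 0 0.05 0.3; 13.8 -8 6 -0.005 0 0.056 0.3; 15.4 -9 8 -0.007 0.003 0.056 0.3; 16.2 -9.4 9.2 -0.007 0.003 0.056 0.3; 16.4 -9.4 9.5 -0.007 0.003 0.056 0.3; 16.4 -9.4 9.5 -0.007 0.003 0.056 0.3")

```text
t: 18.15
tcp_pos: [0.4498, 0.3137, 0.2229]
eef_rot: [0.975, 0.217, 0.051, -0.011]
ft_force: [0.1, -0.3, -2.2]
width: 0.0076
grip_force: 30.0
```

```bash
python3 snap.py wrist w9; python3 snap.py top t9
python3 - <<'E'
from h import *
A=load("w9")
cv2.imwrite("pics/m5.png",cv2.resize(A["frame"][0:300,160:400],(600,600*300//240))[:600])
P=lambda x,y,z:proj(A,CO+RC@np.array([x,y,z])/1000,True).round(1)
print("lips at x=20,50:",P(20,16,44),P(20,-16,44),P(50,16,44),P(50,-16,44),"roller",P(75,-12,55),P(75,12,55))
print("carrier lead top pred",P(-10,4,175),P(-10,-4,175), "lead bottom",P(-10,0,75))
E
```

```text
18.2 [0.4497 0.3138 0.2231] [ 0.9747  0.2173  0.0511 -0.011 ] [0.3913 0.3463 1.4025 0.0044 1.2884 1.5225] [ 0.8107  0.5735 -0.814 ] 0.007208108944314572 29.98183471441152
[[ 0.4251 -0.8825 -0.2012  0.5118]
 [-0.9051 -0.4143 -0.0951  0.3438]
 [ 0.0005  0.2226 -0.9749  0.3767]
 [ 0.      0.      0.      1.    ]]
18.25 [0.4496 0.3139 0.2232] [ 0.9747  0.2173  0.0512 -0.011 ] [0.3915 0.3461 1.4025 0.0044 1.2883 1.5225] [-0.4697 -0.0615 -0.3357] 0.007599675676525496 29.981715377230955
[[-0.0198 -0.9891  0.1462  0.3298]
 [-0.9998  0.0198 -0.0016  0.0054]
 [-0.0013 -0.1462 -0.9893  1.2032]
 [ 0.      0.      0.      1.    ]]
lips at x=20,50: [264.6 116.3] [304.  116.3] [265.1  82.4] [303.5  82.4] roller [299.   50.3] [269.7  50.3]
carrier lead top pred [275.  100.4] [294.8 100.4] lead bottom [284.4 145.1]
```

View pics/m5.png

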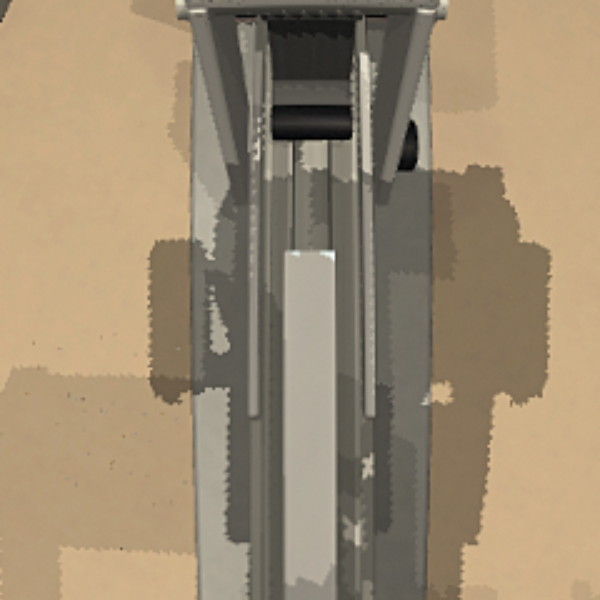

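In the crop the carrier is at columns 285-336, centred on the channel (lines at 293/329, rails at 247/375). The roller spans (272-352, 105-138), so lateral alignment is within about 0.5 mm. I'll descend square to the floor.

>>> jog_arm(targets="-0.15 0 0.5 0 0 0 0.3; -0.4 0 1.3 0 0 0 0.3; -0.7 0 2.1 0 0 0 0.3; -0.9 0 2.9 0 0 0 0.3; -1.1 0 3.5 0 0 0 0.3; -1.3 0 4 0 0 0 0.3; -1.5 0 4.5 0 0 0 0.3; -1.6 0 5 0 0 0 0.3; -1.75 0 5.4 0 0 0 0.3; -1.85 0 5.7 0 0 0 0.3")

```text
t: 19.5
tcp_pos: [0.4382, 0.309, 0.1636]
eef_rot: [0.975, 0.218, 0.051, -0.011]
ft_force: [0.3, -0.2, -1.5]
width: 0.0077
grip_force: 30.0
```

>>> jog_arm(targets="-0.03 0 0.1 0 0 0 0.3; -0.06 0 0.2 0 0 0 0.3; -0.1 0 0.3 0 0 0 0.3; -0.13 0 0.4 0 0 0 0.3; -0.16 0 0.5 0 0 0 0.3; -0.2 0 0.6 0 0 0 0.3; -0.22 0 0.7 0 0 0 0.3; -0.25 0 0.8 0 0 0 0.3; -0.25 0 0.8 0 0 0 0.3; -0.25 0 0.8 0 0 0 0.3")

```text
t: 20.75
tcp_pos: [0.4368, 0.3083, 0.1556]
eef_rot: [0.975, 0.218, 0.051, -0.011]
ft_force: [0.3, 0.7, -1.1]
width: 0.0077
grip_force: 30.0
```

```bash
cat > st.py <<'E'
from h import *
from plant import bot
s=bot.observe();print(s["t"],s["tcp_pos"],s["ft_force"],s["wrist_torque"],s["width"],s["grip_force"])
q=RC.T@(s["tcp_pos"]-CO);print("tcp in chute",q)
R=Ro.from_quat(s["eef_rot"]).as_matrix();print("lean",np.arcsin(R[2,0]),"per cm: cx",(R.T@cx).round(3),"cz",(R.T@cz).round(3))
E
python3 st.py; python3 -c "
from h import *
print(RC.T@(place(-.06,0)[0]-CO))"
```

```text
20.75 [0.4368 0.3083 0.1556] [ 0.3042  0.6659 -1.0633] [-0.0628  0.2198  0.0234] 0.007664846462840255 29.981729778575925
tcp in chute [-0.0874  0.0002  0.0683]
lean 0.10368890404110592 per cm: cx [0.951 0.001 0.309] cz [ 0.309  0.001 -0.951]
[-0.0877 -0.0001  0.061 ]
```

>>> jog_arm(targets="-0.03 0 0.1 0 0 0 0.3; -0.06 0 0.18 0 0 0 0.3; -0.08 0 0.26 0 0 0 0.3; -0.11 0 0.34 0 0 0 0.3; -0.13 0 0.4 0 0 0 0.3; -0.14 0 0.44 0 0 0 0.3; -0.16 0 0.48 0 0 0 0.3; -0.16 0 0.48 0 0 0 0.3; -0.16 0 0.48 0 0 0 0.3; -0.16 0 0.48 0 0 0 0.3")

```text
t: 22.0
tcp_pos: [0.4386, 0.309, 0.154]
eef_rot: [0.974, 0.217, 0.056, -0.012]
ft_force: [3.6, 1.6, 17.1]
width: 0.0075
grip_force: 30.0
```

```bash
python3 st.py
```

```text
22.0 [0.4386 0.309  0.154 ] [ 3.6382  1.5915 17.1386] [ 0.2523 -0.2644 -0.0026] 0.007484540354248263 29.999130843789317
tcp in chute [-0.0852  0.0001  0.0671]
lean 0.11390594022266921 per cm: cx [0.948 0.    0.318] cz [ 0.318  0.001 -0.948]
```

The carrier is seated on the floor with a 17 N reaction square to it. I'll ease off about 3.3 mm and check the residual.

>>> jog_arm(targets="0.04 0 -0.11 0 0 0 0.3; 0.08 0 -0.22 0 0 0 0.3; 0.11 0 -0.33 0 0 0 0.3; 0.11 0 -0.33 0 0 0 0.3; 0.11 0 -0.33 0 0 0 0.3; 0.11 0 -0.33 0 0 0 0.3; 0.11 0 -0.33 0 0 0 0.3; 0.11 0 -0.33 0 0 0 0.3; 0.11 0 -0.33 0 0 0 0.3; 0.11 0 -0.33 0 0 0 0.3")

```text
t: 23.25
tcp_pos: [0.4369, 0.3083, 0.1545]
eef_rot: [0.975, 0.218, 0.051, -0.011]
ft_force: [2.4, 1.2, 5.1]
width: 0.0076
grip_force: 30.0
```

```bash
python3 st.py;python3 snap.py wrist w10; python3 -c "
from h import *
g=cv2.cvtColor(load('w10')['frame'],cv2.COLOR_BGR2GRAY);print(g[84:112,284].tolist());print(g[150,255:315].tolist())"
```

```text
23.25 [0.4369 0.3083 0.1545] [2.4142 1.1751 5.1191] [ 0.13   -0.244   0.0379] 0.007645480248601112 29.999269030813593
tcp in chute [-0.0871  0.0001  0.0672]
lean 0.10521669610158818 per cm: cx [0.951 0.001 0.31 ] cz [ 0.31   0.001 -0.951]
23.3 [0.437  0.3083 0.1545] [ 0.9746  0.2176  0.0514 -0.0111] [0.3909 0.3927 1.5488 0.0049 1.0949 1.5204] [1.7049 1.4876 5.1613] 0.007619427790333318 29.999271298293024
[[ 0.4257 -0.8825 -0.2     0.4989]
 [-0.9049 -0.415  -0.0947  0.3383]
 [ 0.0005  0.2213 -0.9752  0.3084]
 [ 0.      0.      0.      1.    ]]
[134, 119, 120, 121, 129, 133, 121, 121, 122, 124, 114, 104, 118, 122, 115, 127, 197, 193, 167, 171, 174, 174, 173, 173, 174, 174, 175, 174]
[151, 149, 110, 73, 101, 105, 111, 100, 89, 91, 92, 91, 89, 88, 89, 88, 87, 86, 103, 157, 182, 176, 178, 176, 175, 174, 176, 176, 175, 176, 174, 174, 174, 175, 176, 177, 176, 180, 189, 127, 60, 47, 110, 103, 93, 91, 93, 93, 89, 93, 95, 93, 94, 92, 100, 143, 132, 118, 58, 141]
```

>>> jog_arm(targets="0.02 0 -0.06 0 0 0 0.3; 0.04 0 -0.11 0 0 0 0.3; 0.04 0 -0.11 0 0 0 0.3; 0.04 0 -0.11 0 0 0 0.8; 0.04 0 -0.11 0 0 0 1; 0.04 0 -0.11 0 0 0 1.5; 0.04 0 -0.11 0 0 0 2; 0.04 0 -0.11 0 0 0 2.5; 0.04 0 -0.11 0 0 0 3; 0.04 0 -0.11 0 0 0 3")

```text
t: 24.55
tcp_pos: [0.4367, 0.3083, 0.1552]
eef_rot: [0.975, 0.218, 0.051, -0.011]
ft_force: [0.1, 0.0, 0.7]
width: 0.0301
grip_force: 0.0
```

```bash
python3 st.py;python3 snap.py wrist w11; python3 -c "
from h import *
g=cv2.cvtColor(load('w11')['frame'],cv2.COLOR_BGR2GRAY);print(g[84:112,284].tolist());print(g[150,255:315].tolist());print(g[220,255:315].tolist())"
```

```text
24.55 [0.4367 0.3083 0.1552] [0.0611 0.0268 0.6897] [-0.0504  0.1707 -0.0387] 0.030107527269465206 0.0
tcp in chute [-0.0874  0.0002  0.0679]
lean 0.10359716012604243 per cm: cx [0.951 0.001 0.308] cz [ 0.308  0.001 -0.951]
24.6 [0.4367 0.3083 0.1552] [ 0.9747  0.2176  0.0506 -0.011 ] [0.3909 0.3922 1.5473 0.0049 1.0986 1.5204] [-0.3686 -0.1364  0.4099] 0.02987876316064215 0.0
[[ 0.4257 -0.8821 -0.2016  0.4988]
 [-0.9049 -0.4149 -0.0953  0.3384]
 [ 0.0004  0.223  -0.9748  0.309 ]
 [ 0.      0.      0.      1.    ]]
[124, 126, 125, 124, 132, 137, 124, 125, 126, 128, 117, 121, 125, 121, 135, 183, 178, 178, 177, 178, 178, 178, 177, 178, 177, 178, 176, 177]
[155, 155, 120, 73, 104, 105, 110, 106, 91, 94, 95, 93, 91, 91, 92, 92, 90, 93, 88, 131, 178, 184, 181, 181, 179, 179, 179, 181, 180, 180, 180, 180, 178, 179, 180, 181, 182, 183, 190, 153, 77, 47, 111, 105, 97, 96, 97, 95, 94, 95, 96, 97, 97, 94, 114, 147, 135, 122, 60, 145]
[118, 116, 120, 104, 98, 111, 116, 105, 93, 94, 92, 92, 92, 94, 93, 91, 88, 87, 86, 141, 178, 183, 180, 179, 181, 180, 180, 180, 181, 182, 181, 181, 182, 182, 182, 182, 182, 184, 192, 161, 92, 51, 85, 91, 85, 84, 85, 86, 85, 86, 86, 85, 83, 94, 102, 115, 111, 102, 84, 91]
```

Released: the gripper is open, the residual force is near zero and the carrier stands unmoved. Next I'll retract, close the fingers and drop in behind the uphill edge.

>>> jog_arm(targets="0 0 -0.6 0 0 0 3; 0 0 -1.6 0 0 0 3; 0 0 -3 0 0 0 3; 0 0 -4.5 0 0 0 3; 0 0 -6 0 0 0 3; -1 0 -6.4 0 0 0 2; -2 0 -6.7 0 0 0 1; -3 0 -7 0 0 0 0; -4.2 0 -7.4 0 0 0 0; -4.2 0 -7.4 0 0 0 0")

```text
t: 25.85
tcp_pos: [0.3913, 0.287, 0.2247]
eef_rot: [0.975, 0.218, 0.051, -0.011]
ft_force: [0.1, -1.2, -0.2]
width: 0.0005
grip_force: 0.0
```

```bash
python3 st.py;python3 snap.py wrist w12; python3 snap.py top t12;  python3 -c "
from h import *
A=load('w12');g=cv2.cvtColor(A['frame'],cv2.COLOR_BGR2GRAY)
P=lambda x,y,z:proj(A,CO+RC@np.array([x,y,z])/1000,True).round(1)
print('lead',P(-10,0,106),'trail',P(-110,0,106))
print(g[100:250:3,284].tolist());print(g[150,255:315].tolist())"
```

```text
25.85 [0.3913 0.287  0.2247] [ 0.0671 -1.1788 -0.2017] [-0.0992  0.2302  0.013 ] 0.0005400842388609164 0.0
tcp in chute [-0.151   0.0002  0.1254]
lean 0.10386992090352452 per cm: cx [0.951 0.001 0.309] cz [ 0.309  0.001 -0.951]
25.9 [0.3918 0.2872 0.2246] [ 0.9747  0.2176  0.0508 -0.011 ] [0.3857 0.2371 1.5591 0.0052 1.2415 1.5157] [ 0.4445 -0.2575  0.1003] 0.0006032846105860448 0.0
[[ 0.4258 -0.8822 -0.2013  0.4534]
 [-0.9048 -0.415  -0.0952  0.3171]
 [ 0.0004  0.2227 -0.9749  0.3785]
 [ 0.      0.      0.      1.    ]]
25.95 [0.392  0.2873 0.2245] [ 0.9747  0.2176  0.0508 -0.011 ] [0.3856 0.2377 1.5585 0.0052 1.2415 1.5157] [-0.5539 -0.2842  0.048 ] 0.0005383379613569305 0.0
[[-0.0198 -0.9891  0.1462  0.3298]
 [-0.9998  0.0198 -0.0016  0.0054]
 [-0.0013 -0.1462 -0.9893  1.2032]
 [ 0.      0.      0.      1.    ]]
lead [285.7  35.8] trail [285.7 195.2]
[173, 173, 175, 174, 175, 175, 176, 176, 176, 178, 178, 179, 179, 178, 179, 179, 178, 181, 180, 183, 183, 182, 183, 182, 183, 184, 184, 185, 185, 159, 154, 73, 75, 97, 98, 111, 99, 102, 97, 101, 101, 99, 99, 101, 100, 98, 98, 99, 96, 118]
[92, 92, 93, 92, 94, 108, 123, 121, 122, 114, 103, 132, 132, 82, 83, 90, 90, 90, 90, 85, 88, 95, 106, 160, 184, 178, 179, 178, 180, 181, 182, 183, 181, 181, 183, 189, 161, 108, 57, 103, 105, 93, 92, 93, 92, 97, 93, 93, 94, 123, 125, 100, 131, 129, 133, 135, 63, 102, 100, 99]
```

The trailing edge is at row 192, against 195 predicted, so chute x is about -0.108. I'll descend behind it.

>>> jog_arm(targets="-0.2 0 0.6 0 0 0 0; -0.5 0 1.6 0 0 0 0; -0.9 0 2.7 0 0 0 0; -1.2 0 3.8 0 0 0 0; -1.5 0 4.7 0 0 0 0; -1.8 0 5.5 0 0 0 0; -2 0 6.1 0 0 0 0; -2.1 0 6.5 0 0 0 0; -2.15 0 6.7 0 0 0 0; -2.15 0 6.7 0 0 0 0")

```text
t: 27.2
tcp_pos: [0.379, 0.2811, 0.1556]
eef_rot: [0.975, 0.218, 0.051, -0.011]
ft_force: [-0.2, -0.5, 0.0]
width: 0.0007
grip_force: 0.0
```

>>> jog_arm(targets="0.25 0 0.08 0 0 0 0; 0.6 0 0.2 0 0 0 0; 1 0 0.32 0 0 0 0; 1.4 0 0.45 0 0 0 0; 1.8 0 0.58 0 0 0 0; 2.2 0 0.71 0 0 0 0; 2.5 0 0.81 0 0 0 0; 2.7 0 0.88 0 0 0 0; 2.8 0 0.91 0 0 0 0; 2.85 0 0.93 0 0 0 0")

```text
t: 28.45
tcp_pos: [0.4054, 0.2936, 0.1493]
eef_rot: [0.975, 0.218, 0.051, -0.011]
ft_force: [-0.3, -0.2, 0.5]
width: 0.0006
grip_force: 0.0
```

```bash
python3 st.py
cat > lead.py <<'E'
import sys
from h import *
from plant import cams,bot
c=cams.capture("wrist");np.savez(f"pics/{sys.argv[1]}.npz",**c);A=c;g=cv2.cvtColor(A["frame"],cv2.COLOR_BGR2GRAY).astype(int)
def chx(p,h): o,d=ray(A,p,True);q=o+d*((CO+cz*h-o)@cz)/(d@cz)-CO;return (RC.T@q)
for col in (283,285,287):
    d=np.diff(g[:,col]); k=[i for i in np.where(np.abs(d)>25)[0]]
    print(col,[(int(i),int(d[i]),round(chx((col,i+.5),.106)[0]*1000,1)) for i in k])
E
python3 lead.py w13
```

```text
28.45 [0.4054 0.2936 0.1493] [-0.2897 -0.1653  0.5048] [-0.0621  0.179   0.0504] 0.0006055301920025703 0.0
tcp in chute [-0.12    0.0001  0.0549]
lean 0.10354698324832849 per cm: cx [0.951 0.001 0.308] cz [ 0.308  0.001 -0.951]
283 [(103, -58, np.float64(-47.9)), (270, -48, np.float64(-107.7)), (271, -58, np.float64(-108.1)), (394, -46, np.float64(-159.4))]
285 [(4, -28, np.float64(-4.0)), (11, 26, np.float64(-7.6)), (104, -72, np.float64(-48.3)), (244, -29, np.float64(-98.4)), (270, -48, np.float64(-107.7)), (271, -76, np.float64(-108.1)), (394, -43, np.float64(-159.4))]
287 [(14, 47, np.float64(-9.1)), (105, -83, np.float64(-48.6)), (245, -28, np.float64(-98.8)), (270, -52, np.float64(-107.7)), (271, -91, np.float64(-108.1)), (394, -40, np.float64(-159.4))]
```

The carrier spans chute x -8 to -108 mm (100 mm, as it should be) and the finger face is 3 mm behind it. I'll push gently and check for tipping.

>>> jog_arm(targets="0.15 0 0.05 0 0 0 0; 0.4 0 0.13 0 0 0 0; 0.8 0 0.26 0 0 0 0; 1.2 0 0.39 0 0 0 0; 1.6 0 0.52 0 0 0 0; 2 0 0.65 0 0 0 0; 2.3 0 0.75 0 0 0 0; 2.5 0 0.81 0 0 0 0; 2.6 0 0.85 0 0 0 0; 2.6 0 0.85 0 0 0 0")

```text
t: 29.75
tcp_pos: [0.4297, 0.3049, 0.1435]
eef_rot: [0.975, 0.218, 0.051, -0.011]
ft_force: [-0.3, 0.5, 0.0]
width: 0.0002
grip_force: 0.2
```

```bash
python3 st.py;python3 lead.py w14
```

```text
29.75 [0.4297 0.3049 0.1435] [-0.3342  0.4653  0.0237] [-0.092   0.1782  0.0143] 0.000204653539614196 0.15955729584675282
tcp in chute [-0.0926  0.0002  0.0548]
lean 0.10369198688331123 per cm: cx [0.951 0.001 0.309] cz [ 0.309  0.001 -0.951]
283 [(3, 65, np.float64(23.9)), (16, 34, np.float64(17.2)), (20, 41, np.float64(15.2)), (103, -57, np.float64(-20.5)), (245, -41, np.float64(-71.4)), (278, -66, np.float64(-83.3)), (394, -40, np.float64(-132.0))]
285 [(3, 95, np.float64(23.9)), (20, 54, np.float64(15.2)), (104, -73, np.float64(-20.9)), (246, -41, np.float64(-71.7)), (278, -76, np.float64(-83.3)), (279, -38, np.float64(-83.6)), (394, -44, np.float64(-132.0))]
287 [(2, 94, np.float64(24.4)), (20, 73, np.float64(15.2)), (106, -71, np.float64(-21.6)), (278, -77, np.float64(-83.3)), (279, -51, np.float64(-83.6)), (394, -45, np.float64(-132.0))]
```

Carrier at +15 to -83.5 mm, tracking the finger and level. Continuing.

>>> jog_arm(targets="0.15 0 0.05 0 0 0 0; 0.4 0 0.13 0 0 0 0; 0.8 0 0.26 0 0 0 0; 1.3 0 0.42 0 0 0 0; 1.8 0 0.58 0 0 0 0; 2.3 0 0.75 0 0 0 0; 2.8 0 0.91 0 0 0 0; 3.2 0 1.04 0 0 0 0; 3.5 0 1.14 0 0 0 0; 3.7 0 1.2 0 0 0 0")

```text
t: 31.05
tcp_pos: [0.4642, 0.3211, 0.1353]
eef_rot: [0.975, 0.218, 0.051, -0.011]
ft_force: [-0.8, 0.3, 0.6]
width: 0.0002
grip_force: 0.3
```

```bash
python3 st.py;python3 lead.py w15
```

```text
31.05 [0.4642 0.3211 0.1353] [-0.8304  0.3351  0.5513] [-0.0836  0.2716 -0.015 ] 0.00021054995624740014 0.2883379047852941
tcp in chute [-0.0536  0.0002  0.0547]
lean 0.1034474917573654 per cm: cx [0.951 0.001 0.308] cz [ 0.308  0.001 -0.951]
283 [(10, 38, np.float64(59.2)), (20, 185, np.float64(54.2)), (102, -51, np.float64(18.9)), (244, -29, np.float64(-32.0)), (278, -75, np.float64(-44.2)), (279, -48, np.float64(-44.6)), (356, 26, np.float64(-75.2)), (394, -46, np.float64(-92.9))]
285 [(10, 38, np.float64(59.2)), (20, 184, np.float64(54.2)), (102, -45, np.float64(18.9)), (103, -30, np.float64(18.5)), (245, -29, np.float64(-32.3)), (278, -83, np.float64(-44.2)), (279, -59, np.float64(-44.6)), (356, 27, np.float64(-75.2)), (394, -43, np.float64(-92.9))]
287 [(10, 34, np.float64(59.2)), (20, 184, np.float64(54.2)), (103, -58, np.float64(18.5)), (245, -41, np.float64(-32.3)), (278, -87, np.float64(-44.2)), (279, -74, np.float64(-44.6)), (356, 28, np.float64(-75.2)), (394, -43, np.float64(-92.9))]
```

>>> jog_arm(targets="0.15 0 0.05 0 0 0 0; 0.4 0 0.13 0 0 0 0; 0.7 0 0.23 0 0 0 0; 1 0 0.32 0 0 0 0; 1.3 0 0.42 0 0 0 0; 1.6 0 0.52 0 0 0 0; 1.9 0 0.62 0 0 0 0; 2.1 0 0.68 0 0 0 0; 2.19 0 0.71 0 0 0 0; 2.19 0 0.71 0 0 0 0")

```text
t: 32.35
tcp_pos: [0.4845, 0.3307, 0.1306]
eef_rot: [0.975, 0.218, 0.051, -0.011]
ft_force: [-0.8, 0.5, 0.2]
width: 0.0001
grip_force: 0.0
```

```bash
python3 st.py;python3 lead.py w16
```

```text
32.35 [0.4845 0.3307 0.1306] [-0.7674  0.4589  0.1938] [-0.0473  0.2132  0.0208] 8.973251658719942e-05 0.0456128858604643
tcp in chute [-0.0307  0.0002  0.0548]
lean 0.103717108436552 per cm: cx [0.951 0.001 0.309] cz [ 0.309  0.001 -0.951]
283 [(2, -33, np.float64(86.4)), (20, 162, np.float64(77.2)), (103, -54, np.float64(41.4)), (246, -40, np.float64(-9.8)), (277, -38, np.float64(-21.0)), (278, -62, np.float64(-21.3)), (356, 28, np.float64(-52.3)), (394, -40, np.float64(-70.1))]
285 [(19, 36, np.float64(77.7)), (20, 161, np.float64(77.2)), (104, -71, np.float64(41.1)), (277, -41, np.float64(-21.0)), (278, -69, np.float64(-21.3)), (356, 28, np.float64(-52.3)), (394, -46, np.float64(-70.1))]
287 [(20, 160, np.float64(77.2)), (105, -85, np.float64(40.7)), (242, -28, np.float64(-8.4)), (277, -48, np.float64(-21.0)), (278, -78, np.float64(-21.3)), (356, 29, np.float64(-52.3)), (394, -48, np.float64(-70.1))]
```

>>> jog_arm(targets="0.05 0 0.02 0 0 0 0; 0.1 0 0.03 0 0 0 0; 0.15 0 0.05 0 0 0 0; 0.2 0 0.06 0 0 0 0; 0.25 0 0.08 0 0 0 0; 0.3 0 0.1 0 0 0 0; 0.35 0 0.11 0 0 0 0; 0.4 0 0.13 0 0 0 0; 0.4 0 0.13 0 0 0 0; 0.4 0 0.13 0 0 0 0")

```text
t: 33.65
tcp_pos: [0.4882, 0.3324, 0.1297]
eef_rot: [0.975, 0.218, 0.051, -0.011]
ft_force: [-0.0, -0.8, 0.7]
width: 0.0001
grip_force: 0.3
```

>>> jog_arm(targets="0.03 0 0.01 0 0 0 0; 0.06 0 0.02 0 0 0 0; 0.1 0 0.03 0 0 0 0; 0.13 0 0.04 0 0 0 0; 0.16 0 0.05 0 0 0 0; 0.19 0 0.06 0 0 0 0; 0.19 0 0.06 0 0 0 0; 0.19 0 0.06 0 0 0 0; 0.19 0 0.06 0 0 0 0; 0.19 0 0.06 0 0 0 0")

```text
t: 34.9
tcp_pos: [0.4899, 0.3332, 0.1293]
eef_rot: [0.975, 0.218, 0.051, -0.011]
ft_force: [-2.9, -1.1, 1.7]
width: 0.0004
grip_force: 1.5
```

```bash
python3 st.py;python3 lead.py w17
```

```text
34.9 [0.4899 0.3332 0.1293] [-2.8663 -1.1227  1.6995] [-0.3158  0.6058  0.0392] 0.0004492358868613519 1.526270050671883
tcp in chute [-0.0246  0.0002  0.0548]
lean 0.10349590563694545 per cm: cx [0.951 0.001 0.308] cz [ 0.308  0.001 -0.951]
283 [(3, -29, np.float64(91.9)), (4, -42, np.float64(91.4)), (12, -32, np.float64(87.2)), (17, -35, np.float64(84.7)), (21, 118, np.float64(82.8)), (23, 41, np.float64(81.8)), (106, -85, np.float64(46.4)), (245, -27, np.float64(-3.3)), (279, -85, np.float64(-15.6)), (280, -38, np.float64(-16.0)), (356, 28, np.float64(-46.2)), (394, -42, np.float64(-64.0))]
285 [(3, -27, np.float64(91.9)), (4, -43, np.float64(91.4)), (12, -34, np.float64(87.2)), (17, -28, np.float64(84.7)), (20, 34, np.float64(83.3)), (21, 141, np.float64(82.8)), (38, 27, np.float64(74.7)), (107, -78, np.float64(46.0)), (245, -42, np.float64(-3.3)), (279, -93, np.float64(-15.6)), (280, -48, np.float64(-16.0)), (356, 29, np.float64(-46.2)), (394, -42, np.float64(-64.0))]
287 [(3, -30, np.float64(91.9)), (4, -31, np.float64(91.4)), (12, -32, np.float64(87.3)), (17, -29, np.float64(84.7)), (21, 69, np.float64(82.8)), (22, 99, np.float64(82.3)), (39, 34, np.float64(74.3)), (104, -48, np.float64(47.2)), (106, -28, np.float64(46.4)), (279, -98, np.float64(-15.6)), (280, -63, np.float64(-16.0)), (356, 28, np.float64(-46.2)), (394, -46, np.float64(-64.0))]
```

Force has risen to about 3 N at lead x ≈ 83 mm, where I expected the stop. One more small step to confirm it.

>>> jog_arm(targets="0.02 0 0 0 0 0 0; 0.04 0 0.01 0 0 0 0; 0.06 0 0.02 0 0 0 0; 0.08 0 0.02 0 0 0 0; 0.1 0 0.03 0 0 0 0; 0.12 0 0.04 0 0 0 0; 0.12 0 0.04 0 0 0 0; 0.12 0 0.04 0 0 0 0; 0.12 0 0.04 0 0 0 0; 0.12 0 0.04 0 0 0 0")

```text
t: 36.2
tcp_pos: [0.491, 0.3337, 0.1291]
eef_rot: [0.975, 0.218, 0.051, -0.011]
ft_force: [-4.0, -1.6, 3.3]
width: 0.0008
grip_force: 2.4
```

```bash
python3 st.py;python3 lead.py w18|tail -1
```

```text
36.2 [0.491  0.3337 0.1291] [-4.0481 -1.6188  3.3383] [-0.3578  0.9299  0.0093] 0.0008228651394597594 2.4129163019824773
tcp in chute [-0.0233  0.0002  0.0548]
lean 0.10347285812978738 per cm: cx [0.951 0.001 0.308] cz [ 0.308  0.001 -0.951]
287 [(6, -26, np.float64(91.6)), (7, -29, np.float64(91.0)), (8, -31, np.float64(90.5)), (15, -41, np.float64(87.0)), (21, 80, np.float64(84.0)), (24, 90, np.float64(82.5)), (42, 31, np.float64(74.1)), (105, -72, np.float64(48.0)), (244, -29, np.float64(-1.7)), (279, -57, np.float64(-14.4)), (280, -77, np.float64(-14.7)), (356, 30, np.float64(-45.0)), (394, -43, np.float64(-62.7))]
```

Force keeps rising, so the gate is probably at its stop, but the bracket may be hiding the carrier's leading edge. I'll back off and inspect from the earlier hover pose, where the roller was visible.

>>> jog_arm(targets="-0.3 0 -0.1 0 0 0 0; -0.9 0 -0.3 0 0 0 0; -1.9 0 -0.62 0 0 0 0; -1.9 0 -0.8 0 0 0 0; -1.3 0 -2.6 0 0 0 0; -0.6 0 -4.8 0 0 0 0; 0 0 -6.6 0 0 0 0; -1.5 0 -8.7 0 0 0 0; -3.65 0 -9.8 0 0 0 0; -3.65 0 -9.8 0 0 0 0")

```text
t: 37.5
tcp_pos: [0.4486, 0.314, 0.2238]
eef_rot: [0.975, 0.218, 0.052, -0.011]
ft_force: [0.8, -1.1, -0.3]
width: 0.0001
grip_force: 0.0
```

```bash
python3 st.py;python3 lead.py w19
python3 - <<'E'
from h import *
for n in ("w9","w19"):
    A=load(n);g=cv2.cvtColor(A["frame"],cv2.COLOR_BGR2GRAY)
    for c in (271,274,284,296,299): print(n,c,g[28:66,c].tolist())
    P=lambda x,y,z:proj(A,CO+RC@np.array([x,y,z])/1000,True).round(1)
    print("pred lead",P(84,0,106),"roller rest",P(75.5,0,55),"on stop",P(89.5,0,55),"trail",P(-16,0,106))
E
```

```text
37.5 [0.4486 0.314  0.2238] [ 0.8007 -1.051  -0.305 ] [-0.0583  0.1878  0.053 ] 9.602396929074363e-05 0.0
tcp in chute [-0.0888  0.0003  0.1377]
lean 0.10558208750686504 per cm: cx [0.951 0.001 0.31 ] cz [ 0.31   0.001 -0.951]
283 [(1, -39, np.float64(89.0)), (4, -36, np.float64(86.2)), (9, 167, np.float64(81.7)), (10, 29, np.float64(80.8)), (19, 28, np.float64(73.0)), (79, -35, np.float64(26.7)), (80, -35, np.float64(26.0)), (146, -105, np.float64(-17.5)), (166, 27, np.float64(-29.9)), (257, -88, np.float64(-85.3)), (394, -40, np.float64(-182.7))]
285 [(1, -38, np.float64(89.0)), (9, 215, np.float64(81.7)), (17, 32, np.float64(74.7)), (80, -66, np.float64(26.0)), (146, -107, np.float64(-17.5)), (243, 36, np.float64(-76.6)), (245, -32, np.float64(-77.9)), (248, 37, np.float64(-79.7)), (255, 44, np.float64(-84.0)), (257, -109, np.float64(-85.3)), (394, -43, np.float64(-182.7))]
287 [(1, -38, np.float64(89.0)), (4, -26, np.float64(86.2)), (9, 216, np.float64(81.7)), (18, 35, np.float64(73.9)), (78, -75, np.float64(27.4)), (146, -113, np.float64(-17.5)), (257, -104, np.float64(-85.3)), 
[... 1293 characters left out ...]
114, 114, 117, 113, 114, 115, 114, 114]
w19 284 [216, 215, 216, 216, 215, 214, 224, 226, 225, 225, 225, 226, 226, 226, 226, 227, 226, 227, 226, 226, 226, 227, 227, 227, 227, 227, 226, 227, 227, 227, 227, 227, 227, 227, 227, 228, 228, 227]
w19 296 [19, 22, 15, 30, 33, 43, 42, 17, 28, 23, 14, 0, 85, 109, 121, 120, 128, 130, 129, 130, 129, 129, 130, 130, 131, 129, 130, 131, 129, 130, 131, 131, 131, 130, 131, 131, 131, 131]
w19 299 [18, 18, 23, 28, 31, 35, 42, 38, 29, 20, 7, 0, 140, 124, 120, 121, 125, 129, 132, 131, 130, 130, 130, 131, 130, 131, 130, 131, 130, 131, 130, 133, 131, 131, 131, 132, 131, 131]
pred lead [285.7   7. ] roller rest [285.3  49.3] on stop [285.3  35.2] trail [285.7 144.1]
```

The roller's uphill edge moved from row 55.5 to 39.5. That is about 15.6 px against about 14.7 expected for the full 14 mm swing, so the gate is on its stop. The carrier spans x ≈ -17.5 to +82.5 and stays there with the tool clear. I'll lift away, recheck and hand in.

>>> jog_arm(targets="0 0 -0.5 0 0 0 0; 0 0 -1.5 0 0 0 0; 0 0 -3 0 0 0 0; 0 0 -4.5 0 0 0 0; 0 0 -5.5 0 0 0 0; 0 0 -6 0 0 0 0; 0 0 -6 0 0 0 0; 0 0 -6 0 0 0 0; 0 0 -6 0 0 0 0; 0 0 -6 0 0 0 0")

```text
t: 38.8
tcp_pos: [0.4433, 0.3114, 0.2822]
eef_rot: [0.975, 0.218, 0.05, -0.011]
ft_force: [0.6, -0.3, 0.6]
width: 0.0004
grip_force: 0.0
```

```bash
python3 lead.py w20 | tail -1
python3 - <<'E'
from h import *
from plant import bot,cams
A=load("w20");g=cv2.cvtColor(A["frame"],cv2.COLOR_BGR2GRAY);print(g[40:75,[273,298]].T.tolist())
def chx(A,p,h): o,d=ray(A,p,True);return (RC.T@(o+d*((CO+cz*h-o)@cz)/(d@cz)-CO))[0]
print("roller edge x rest/now",chx(load("w9"),(285,55.5),.055),chx(load("w19"),(285,39.5),.0564))
t=cams.capture("top")["frame"].astype(int);t0=load("top0")["frame"].astype(int)
print("bystander change",np.abs(t-t0)[205:270,250:332].mean())
print(bot.observe()["ft_force"]); print(bot.hand_in())
E
```

```text
287 [(21, -86, np.float64(88.4)), (24, -44, np.float64(85.2)), (25, -41, np.float64(84.1)), (27, 167, np.float64(82.0)), (28, 34, np.float64(80.9)), (35, 35, np.float64(73.6)), (70, -60, np.float64(39.5)), (136, -49, np.float64(-17.3)), (137, -58, np.float64(-18.1)), (166, 48, np.float64(-41.3)), (167, 46, np.float64(-42.1)), (173, -45, np.float64(-46.8)), (174, -52, np.float64(-47.5)), (257, -107, np.float64(-112.4)), (382, 62, np.float64(-224.6)), (383, 47, np.float64(-225.7)), (384, 35, np.float64(-226.8)), (385, -51, np.float64(-227.8)), (386, -140, np.float64(-228.9)), (394, -42, np.float64(-237.7))]
[[1, 14, 24, 29, 31, 24, 15, 9, 6, 0, 52, 115, 114, 112, 113, 114, 113, 113, 113, 113, 115, 115, 114, 116, 119, 79, 80, 78, 80, 80, 80, 81, 80, 78, 80], [58, 84, 100, 52, 45, 83, 83, 38, 57, 130, 136, 166, 161, 159, 158, 159, 158, 180, 178, 176, 176, 173, 174, 173, 175, 167, 119, 112, 108, 108, 108, 108, 107, 107, 114]]
roller edge x rest/now 0.06997184019649444 0.08433065340964792
bystander change 3.156472795497186
[ 0.3043  0.242  -0.6154]
the job is handed in; nothing more can be done
None
```

I handed the job in at about 39 s. The carrier is off the peg and standing slot-up in the chute, against the gate roller, which measured 14.4 mm back against the 14 mm of full swing (calibration good to about 2 mm). The jar, dish and bottle showed no sign of having moved.

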